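Unlock the ring-sizing cabinet and scan the tagged tray

TASK

Unlock the sizing cabinet: draw the red-headed locking pin right up out of its bore and park it in the brass side notch on the cabinet's front, slid in to the closed end and hanging by its collar, let go. Then slide only the glass door over the tray with the striped tag fully open, hold the scanner upright and steady, its window centred about 3 cm above the tag, for a good second, and stand it back upright in its dock. Leave the door open and the pin parked, and leave the other door, the rings, the ring box, the loupe and the crystal ring holder where they are.

Things in the scene. Friction and masses are not known exactly. Their poses are not given: they have to be found in the camera images.
- cabinet: Low honey-oak case, 220 (x) by 380 (y) by 82 mm high, fixed, closed on top by two sliding glass doors. Origin: centre of its underside, on the table; x to its back, y to its left (seen from the robot), z up. The vertical bore, 16 mm wide, runs through both doors' overlapping middle stiles at x = -78 mm, y = 0.
- door_left (a joint): Glass door over the left (+y) half, in the upper track, top face 82 mm above the table: 0 shut, grows to 0.13 m (fully open, at its stop) as it slides towards the cabinet's -y, over the other door; friction about 1.5 N; stays where left. Locked within 5 mm while the pin is in.
- door_left_knob (a point): Middle of the left door's black upright grip bar: 44 mm along cabinet x, 16 mm along cabinet y, its top 110 mm above the table, 10 mm above this point. The bar stands on the door's outer stile.
- door_right (a joint): Glass door over the right (-y) half, in the lower track, top face 72 mm above the table: 0 shut, grows to 0.13 m (fully open, at its stop) as it slides towards the cabinet's +y, under the other door; friction about 1.5 N; stays where left. Locked within 5 mm while the pin is in.
- door_right_knob (a point): Middle of the right door's grip bar, as on the left: 44 by 16 mm, its top 110 mm above the table, 10 mm above this point.
- pin: Loose steel pin with red head, about 60 g, upright in the bore. Origin: lower tip, z up its axis. Above the tip: lock end 14 mm wide, 25 long; neck 7 wide, 13 long; collar 24 wide, 4 thick (underside 38 mm up); round red head 16 wide, 30 tall (42 to 72 mm up). It starts with the collar on the upper door, tip 44 mm above the table; it must rise 40 mm to be clear.
- pin_grip (a point): Middle of the pin's red head, 60 mm above its tip.
- pin_collar (a point): Centre of the underside of the pin's collar, 38 mm above its tip.
- keeper: Fixed brass bracket on the cabinet's front: level plate 4 mm thick, top 82 mm above the table, slot 11 mm wide along y, flared mouth at +y (y = 36 to 50 mm). Origin: plate top at the pin's parking place, 5.5 mm from the slot's closed end, 35 mm before the oak; axes as cabinet's. Only the neck fits: enter along -y, collar above and lock end below the plate, then lower the collar onto it.
- notch_mouth (a point): Middle of the slot's mouth, level with the plate's top, 48 mm to +y of the keeper's origin.
- tray_tagged: Fixed grey moulded tray with the tag and three gold rings, 180 by 116 by 18 mm, in the left or the right half of the cabinet. Origin: centre of its underside, 12 mm above the table.
- tag: White block 30 (x) by 40 (y) by 20 mm high with a black striped tag on top, fixed in the tagged tray, under one of the doors. Origin: centre of its underside.
- tag_face (a point): Centre of the striped face, 20 mm above the block's underside, facing up, 37 mm above the table; z up.
- scanner: Loose upright scanner, about 160 g: grey foot 48 (x) by 36 (y) by 30 mm high with the red reading window in its underside, white grip 34 (x) by 26 (y) mm from 29 to 124 mm above the underside. Origin: centre of the underside, z up. It reads straight downwards. It starts standing in the dock.
- scanner_window (a point): Centre of the window, in the scanner's underside (the same point as its origin).
- scanner_grip (a point): Point on the grip's axis 95 mm above the scanner's underside, 29 mm below its top.
- dock: Fixed black dock, 80 (x) by 68 (y) mm, floor 10 mm above the table, rim 12 mm higher with an inside 70 by 58 mm. Origin: centre of its underside. The scanner stands in it with its x along the dock's x. It is on the left or the right of the cabinet.
- sizer0: Bystander: gold ring, 25 mm wide, 6 mm high, in the tagged tray. Origin: underside centre.
- sizer1: Bystander: gold ring, 27 mm wide, as above.
- sizer2: Bystander: gold ring, 29 mm wide, as above.
- ring_box: Bystander: blue ring box 45 by 45 by 32 mm in the other tray. Origin: underside centre.
- loupe: Bystander: dark round loupe 28 mm wide, 20 mm high, in the other tray. Origin: underside centre.
- ring_holder: Bystander: crystal ring cone, 72 mm wide foot, 90 mm high, across the cabinet from the dock. Origin: underside centre.
There are look-alikes about, which are no part of the job. There is more than one size of the pin; the one meant has the size given above. What is meant by the scanner is not purple, and is the larger of those in its own colour.

How it is judged:
By the outcome, as a careful person would: the job done as asked, in the order asked, and still so for the second after the job is handed in, with the robot touching nothing.
It also fails if it takes over 72 s, if anything falls off the work surface, if the arm or the gripper's body presses on something with over 40 N, if the wrist force passes 120 N, or if a joint passes its speed limit or range.

ROBOT

A 6-joint arm with a two-finger parallel gripper is mounted at the origin on the work surface. World frame = base frame: x ahead of the robot, y to its left, z up, the work surface at z = 0. Lengths are in m, angles in rad, forces in N, time in s.
With the tool pointing down it reaches from about 0.375 to 0.9 m from the base axis. Payload 3.1 kg.
Tool frame: the origin (TCP) lies at the very end of the fingers, on their centre line; the grasp point (between the pads) lies 19 mm behind it; z points along the fingers, y is the direction in which the jaws open and shut (so a half turn about z gives the same grasp; the last joint's range is limited). The gripper opens to 87 mm and grips with 3 to 60 N. Pads are 19 mm wide; open, the fingers measure 117 mm over their backs; the gripper's body (75 mm by 190 mm) begins 51 mm behind the grasp point.
Start: joints at [1.02, 0.527, 1.433, -0, 1.181, -0.178], TCP at [0.228, 0.582, 0.223] pointing down, gripper open.
Joint ranges: [-3.08, 3.08], [-0.75, 2.2], [0.22, 2.44], [-1.43, 4.57], [0, 2.65], [-2.85, 2.85]. Speed limits (rad/s): [2.79, 2.79, 3.14, 3.14, 3.14, 3.14].

INTERFACE

Orientations are given as a unit quaternion [x, y, z, w].
In Python, from rig import robot gives the robot as it stands. The module is installed in compiled form; this text tells all that it offers.
- The arm moves only by the tool send_rows, never from a script. Its argument "deltas" is a list of rows, each an object of numbers: "tx", "ty", "tz": the shift along the tool's x, y, z in cm; "rx", "ry", "rz": the turn, a rotation vector about the tool's x, y, z in rad. A call has 1 to 5 rows; each row is the pose to reach, as a shift and turn from the pose commanded when the call began, along the tool's axes at that moment; what a row does not reach only later rows make up. A row lasts 1/12 s, in which the tool goes at most 41.7 mm and 7.16 degrees, less where a joint would pass 70% of its speed; a pose out of reach is approached as far as the arm can. A call with a gripper value outside its range is refused whole. "claw" is the finger opening in cm, from 0 to 8.7, set as the call begins (left out, the last holds). The fingers move at their own pace and stop on an object; "squeeze" is the grip in N (left out, the last holds). Time passes only in rows, so rows that repeat a pose let the fingers close. It gives the time, the measured TCP pose, the force and the opening at its end, in the units of the state.
- robot.get_obs(): the state, without advancing time (a new reading comes with each control period).
- robot.camera(name): name is "side" or "top"; returns a dict with "color" (400x640x3 uint8, red, green, blue), "z_map" (400x640 float32, m along the optical axis (not along the pixel's ray), 0 where there is no reading), "intrinsics" (3x3 intrinsics, pixels), "R" (3x3) and "t" (3): a world point X has camera coordinates R X + t. Camera axes: x right, y down, z forward; pixel columns grow to the right and rows downward; lengths in m; the calibration is good to about 2 mm. A picture is of the moment at which its call begins.
- robot.hand_in(): hands the job in, once; it reports no verdict.
Trained networks look in the newest picture that a camera, given by its name, has taken for a name from the list of things; names that differ only in an ending like _2 or _b are one class to them, and where a whole thing is asked for, a point or a joint stands for the part that bears it (a point fixed in the world has none). Each returns a list of dicts, best first, with "p" (0 to 1); they miss things now and then, are a little off and sometimes report something else, mostly with a low value. They report only what shows in the picture. A call takes as long as a camera call. They do not tell look-alikes from the thing itself.
- robot.outline_of(label, camera): "pixels" (400x640 bool, what is visible of it) and "xy" ([column, row] in pixels, amid what is visible of it).
- robot.tip_of(label, camera): "xy" ([column, row] in pixels: a listed point, or the origin of a listed thing).
The state is a dict: "time": time; "q": joint angles; "joint_velocities": joint speeds; "joint_torque": joint torques, N m; "position": TCP position; "tool_rot": TCP orientation; "ft_force": force on the tool from outside, world axes, zero at the start; "moment": the same for the moment, N m; "grip_width": finger opening in m.
Only numpy, scipy, OpenCV 4.12 (cv2) and the standard library are available. Lean on these libraries where they do the work, as an engineer would, in place of code of your own. Each camera call takes 0.05 s, during which the arm holds its last target.

## Working session

There is one attempt and no reset: what is moved stays moved. The work goes in short steps, Python scripts to look and compute and a tool call to move; the robot and the scene stay as the last step left them, time stands still between calls to the robot, and variables do not carry over. Pictures are saved under pics/ and viewed, and the job is handed in when it is done.

Besides the shell and the picture viewer there is one more tool, called after ">>>" as name(argument=value, ...) on one line, values as JSON. send_rows: Moves the arm, as the interface text tells. Its arguments: {"type":"object","properties":{"deltas":{"type":"array","items":{"type":"object","properties":{"tx":{"type":"number"},"ty":{"type":"number"},"tz":{"type":"number"},"rx":{"type":"number"},"ry":{"type":"number"},"rz":{"type":"number"}}}},"claw":{"type":"number"},"squeeze":{"type":"number"}},"required":["deltas"]}

```bash
mkdir -p pics; cat > h.py <<'E'
import numpy as np, cv2
from rig import robot
def save(n,c): cv2.imwrite('pics/'+n+'.png',c[:,:,::-1])
def w(cam,u,v,z=None):
    K,R,t=map(np.array,(cam['intrinsics'],cam['R'],cam['t']))
    ray=np.linalg.inv(K)@[u,v,1]
    if z is None:
        d=cam['z_map'][int(round(v)),int(round(u))]; return R.T@(ray*d-t)
    C=-R.T@t; D=R.T@ray; return C+D*(z-C[2])/D[2]
def px(cam,X):
    p=np.array(cam['intrinsics'])@(np.array(cam['R'])@X+np.array(cam['t'])); return p[:2]/p[2]
E
python3 - <<'E'
from h import *
for n in('top','side'):
    c=robot.camera(n); save(n+'0',c['color']); 
    print(n,np.round(-np.array(c['R']).T@c['t'],3),c['intrinsics'])
    for l in ['cabinet','pin','keeper','tag','scanner','dock','door_left_knob','door_right_knob','ring_holder','tray_tagged']:
        for r in robot.outline_of(l,n)[:4]:
            u,v=r['xy']; print(l,round(r['p'],2),np.round(r['xy']),r['pixels'].sum(),np.round(w(c,u,v),3))
    for l in ['pin_grip','pin_collar','notch_mouth','keeper','tag_face','scanner_grip','door_left_knob','door_right_knob','cabinet','dock']:
        print('tip',l,[(round(r['p'],2),np.round(r['xy'])) for r in robot.tip_of(l,n)[:4]])
o=robot.get_obs();print(o)
E
```

```text
top [0.41  0.024 1.349] [[438.06406717   0.         325.17150042]
 [  0.         438.06406717 198.58565463]
 [  0.           0.           1.        ]]
cabinet 0.88 [329. 180.] 9667 [0.609 0.022 0.083]
cabinet 0.68 [328. 204.] 49 [0.534 0.027 0.114]
cabinet 0.49 [367. 182.] 3390 [ 0.602 -0.089  0.072]
cabinet 0.49 [233. 212.] 340 [0.525 0.316 0.013]
pin 0.61 [297. 250.] 77 [0.406 0.116 0.092]
keeper 0.84 [356. 226.] 365 [ 0.474 -0.053  0.082]
scanner 0.73 [237. 236.] 259 [0.446 0.286 0.096]
scanner 0.63 [222. 202.] 297 [0.541 0.322 0.127]
scanner 0.59 [199. 180.] 122 [0.618 0.411 0.059]
dock 0.75 [236. 210.] 386 [0.53  0.307 0.013]
door_left_knob 0.56 [305. 175.] 4343 [0.624 0.092 0.077]
door_right_knob 0.87 [366. 182.] 3287 [ 0.604 -0.087  0.068]
door_right_knob 0.44 [357. 226.] 406 [ 0.473 -0.056  0.079]
ring_holder 0.55 [448. 224.] 380 [ 0.479 -0.335  0.027]
ring_holder 0.37 [364. 180.] 3373 [ 0.609 -0.08   0.073]
tip pin_grip [(0.54, array([326., 202.])), (0.4, array([296., 250.]))]
tip pin_collar [(0.62, array([329., 203.])), (0.48, array([295., 253.]))]
tip notch_mouth [(0.67, a
[... 1991 characters left out ...]
rray([265., 333.]))]
{'time': 2.1, 'q': array([ 1.01947751e+00,  5.27493395e-01,  1.43268016e+00, -2.84700635e-05,
        1.18139194e+00, -1.78484399e-01]), 'joint_velocities': array([ 0.00010961,  0.00097377,  0.0019451 ,  0.00056817,  0.00262516,
       -0.00018746]), 'joint_torque': array([ 1.02535647e-03, -4.39996362e+01, -1.76985955e+01,  6.34882087e-02,
        5.04150067e-02, -2.93329094e-05]), 'position': array([0.2276259 , 0.58206392, 0.22255879]), 'tool_rot': array([1.85334062e-01, 9.82675575e-01, 7.98606539e-06, 1.71483578e-05]), 'ft_force': array([ 0.34363652, -0.0828362 , -0.69125615]), 'moment': array([-0.01102517,  0.02312253,  0.04154739]), 'grip_width': 0.08709297247305267}
```

View images.

```bash
python3 - <<'E'
import cv2
a=cv2.imread('pics/top0.png')[130:290,170:490]; cv2.imwrite('pics/top0c.png',cv2.resize(a,(800,400),interpolation=2))
a=cv2.imread('pics/side0.png')[130:380,150:450]; cv2.imwrite('pics/side0c.png',cv2.resize(a,(720,600),interpolation=2))
E
```

```text
(no output)
```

View pics/top0c.png

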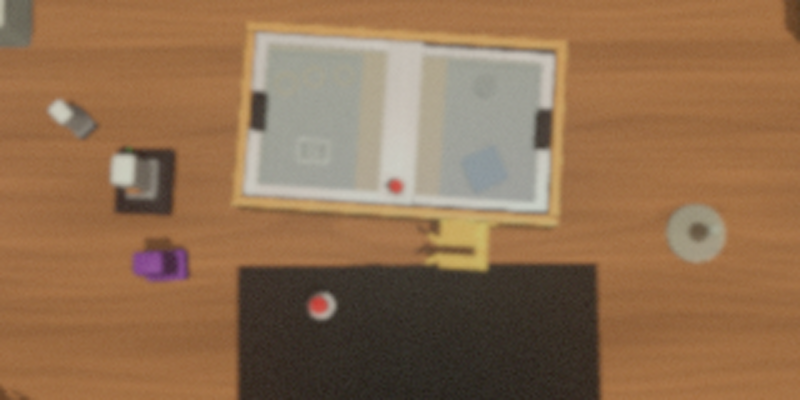

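View pics/side0c.png

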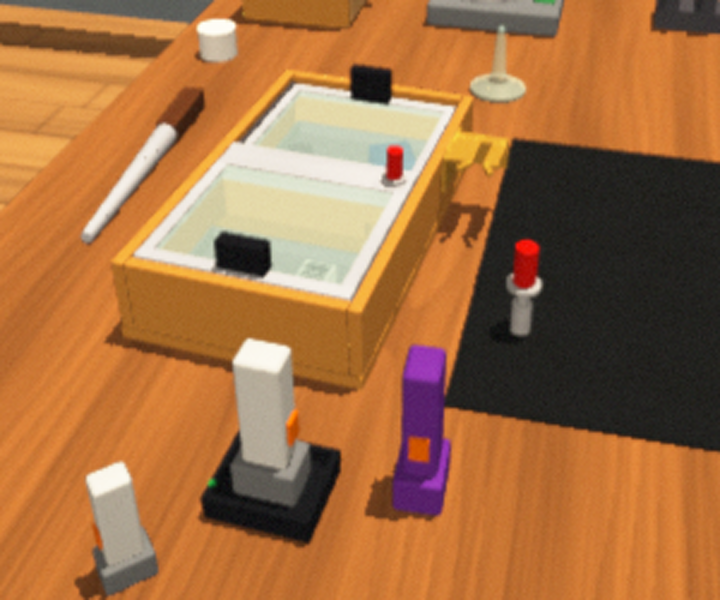

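```bash
cat > m.py <<'E'
from h import *
T=robot.camera('top'); S=robot.camera('side')
def rect(pts):
    r=cv2.minAreaRect(np.array(pts,np.float32)); return r
def pts3(c,mask,zlo,zhi,z=None):
    v,u=np.nonzero(mask); out=[]
    for a,b in zip(u,v):
        X=w(c,a,b)
        if zlo<X[2]<zhi: out.append(X if z is None else w(c,a,b,z))
    return np.array(out)
for n,c in(('top',T),('side',S)):
    im=c['color']; hsv=cv2.cvtColor(im,cv2.COLOR_RGB2HSV)
    H,Sa,V=[hsv[...,i].astype(int) for i in range(3)]
    red=((H<6)|(H>174))&(Sa>170)&(V>110)
    k,lab,st,ce=cv2.connectedComponentsWithStats(red.astype(np.uint8))
    for i in range(1,k):
        if st[i,4]>15: 
            m=lab==i; P=pts3(c,m,0.02,.2); print(n,'red',ce[i].round(1),st[i],P.mean(0).round(4) if len(P) else '', P[:,2].max() if len(P) else '', w(c,*ce[i],.104).round(4))
c=T
# rim of the cabinet by hsv oak, keeper
im=c['color']; hsv=cv2.cvtColor(im,cv2.COLOR_RGB2HSV)
for u,v in [(329,140),(300,142),(268,180),(395,185),(355,226),(345,215),(345,217),(345,219),(345,222),(360,230),(360,240)]: print(u,v,hsv[v,u],w(c,u,v).round(3))
o=robot.outline_of('cabinet','top')[0]
m=o['pixels']; P=pts3(c,m,.06,.12,.082); r=rect(P[:,:2]); print('cab rect',r, cv2.boxPoints(r).round(4))
k=robot.outline_of('keeper','top')[0]['pixels']; P=pts3(c,k,.06,.12,.082); r=rect(P[:,:2]); print('keeper rect',r, cv2.boxPoints(r).round(4))
a=cv2.resize(im[195:260,310:390],(800,650),interpolation=0)[:600]; save('kp',a)
E
python3 m.py
```

```text
side red [314.  197.5] [311 191   7  14  70] [0.5339 0.0312 0.1053] 0.11971931702935365 [0.5344 0.0287 0.104 ]
side red [368.8 239.2] [364 230  11  20 181] [0.4002 0.121  0.0791] 0.09492102445611432 [0.398  0.1536 0.104 ]
329 140 [ 14 140 167] [0.748 0.02  0.003]
300 142 [ 17 132 199] [0.722 0.106 0.088]
268 180 [ 17 126 182] [0.61  0.2   0.084]
395 185 [ 15 139 167] [ 0.604 -0.184 -0.003]
355 226 [ 21 133 199] [ 0.473 -0.052  0.082]
345 215 [ 19 111 197] [ 0.505 -0.023  0.083]
345 217 [ 20 121 162] [ 0.501 -0.024  0.069]
345 219 [ 18 126 136] [ 0.499 -0.026  0.   ]
345 222 [ 17 136 144] [ 0.49  -0.026  0.007]
360 230 [ 20 132 180] [ 0.461 -0.066  0.084]
360 240 [19 77 63] [ 0.434 -0.071  0.003]
cab rect ((0.6123330593109131, 0.018593207001686096), (0.37927350401878357, 0.2215854376554489), 85.69756317138672) [[ 0.4876 -0.1622]
 [ 0.7086 -0.1788]
 [ 0.737   0.1994]
 [ 0.5161  0.216 ]]
keeper rect ((0.4705328941345215, -0.050591446459293365), (0.062108114361763, 0.0553932748734951), 84.21964263916016) [[ 0.4398 -0.0787]
 [ 0.495  -0.0843]
 [ 0.5012 -0.0225]
 [ 0.4461 -0.0169]]
```

View pics/kp.png

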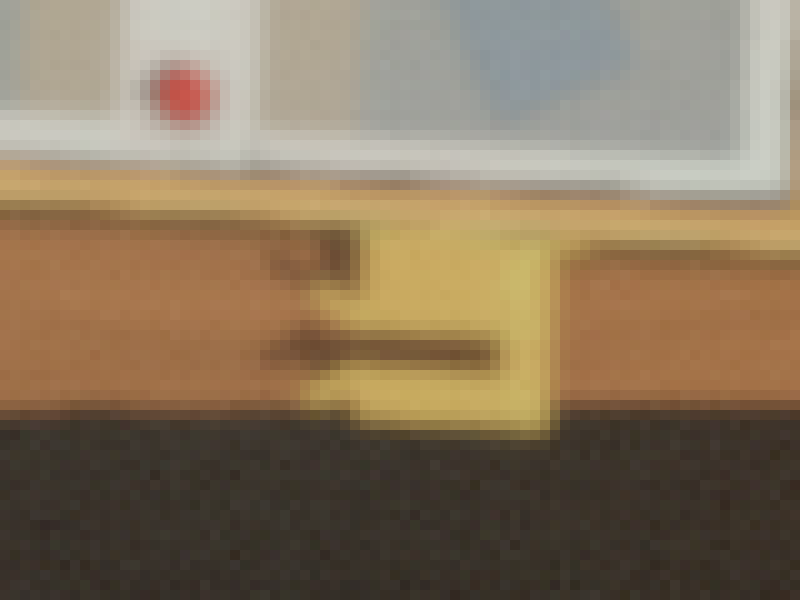

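```bash
cat > cab.py <<'E'
import numpy as np
yaw=-0.0752; C=np.array([.6123,.0186]); ex=np.array([np.cos(yaw),np.sin(yaw)]); ey=np.array([-ex[1],ex[0]])
def c2w(x,y): return C+x*ex+y*ey
def w2c(P): d=np.array(P[:2])-C; return np.array([d@ex,d@ey])
E
python3 - <<'E'
from h import *; from cab import *
T=robot.camera('top');S=robot.camera('side')
print('bore',c2w(-.078,0))
# pin red in top
for n,c in(('top',T),('side',S)):
    im=c['color'].astype(float); r=im[...,0]-np.maximum(im[...,1],im[...,2])
    uv=px(c,[*c2w(-.078,0),.11 if n=='top' else .101]).round().astype(int); 
    sub=r[uv[1]-10:uv[1]+11,uv[0]-8:uv[0]+9].copy(); sub[sub<45]=0
    yy,xx=np.mgrid[uv[1]-10:uv[1]+11,uv[0]-8:uv[0]+9]; p=[(xx*sub).sum()/sub.sum(),(yy*sub).sum()/sub.sum()]
    print(n,'pin',p,[ (w(c,*p,z).round(4),w2c(w(c,*p,z)).round(4)) for z in ([.110,.116] if n=='top' else [.101,.104])])
# slot dark profile in top: sampling in cabinet coords
g=cv2.cvtColor(T['color'],cv2.COLOR_RGB2GRAY)
gs=cv2.cvtColor(S['color'],cv2.COLOR_RGB2GRAY)
def samp(c,g,x,y,z):
    p=px(c,[*c2w(x,y),z]); return cv2.getRectSubPix(g.astype(np.float32),(1,1),tuple(map(float,p)))[0,0]
ys=np.arange(-.12,.01,.004)
xs=np.arange(-.185,-.10,.004)
# canvas rectified images
for n,c,gg in(('top',T,T['color']),('side',S,S['color'])):
    X,Y=np.meshgrid(np.arange(-.19,-.05,.0005),np.arange(.02,-.13,-.0005),indexing='ij')
    mp=np.array([px(c,[*c2w(a,b),.082]) for a,b in zip(X.ravel(),Y.ravel())],np.float32).reshape(X.shape+(2,))
    o=cv2.remap(gg,mp[...,0],mp[...,1],cv2.INTER_CUBIC)[::-1]
    o=cv2.resize(o,None,fx=2.6,fy=2.6).copy()
    for k,y in enumerate(np.arange(.02,-.13,-.01)): 
        cv2.line(o,(int(k*20*2.6),0),(int(k*20*2.6),6 if k!=2 else 20),(0,0,0),1)
    for x in np.arange(-.19,-.05,.01):
        r=int((-.05-x)/.0005*2.6); cv2.line(o,(0,r),(6 if abs(x+.15)>.001 else 20,r),(0,0,0),1)
    save('rect_'+n,o); print(o.shape)
for l,z in(('door_left_knob',.1),('door_right_knob',.1),('keeper',.082),('notch_mouth',.082),('cabinet',0)):
  for n,c in(('top',T),('side',S)):
    for r in robot.tip_of(l,n)[:1]: print(l,n,r['p'],w2c(w(c,*r['xy'],z)).round(4))
print(robot.get_obs()['time'])
E
```

```text
bore [0.53452044 0.02446007]
top pin [np.float64(327.9660167130919), np.float64(204.00557103064068)] [(array([0.5351, 0.0256, 0.11  ]), array([-0.0775,  0.0012])), (array([0.5345, 0.0256, 0.116 ]), array([-0.0781,  0.0012]))]
side pin [np.float64(314.0641356431994), np.float64(196.85211942499078)] [(array([0.5359, 0.021 , 0.101 ]), array([-0.0763, -0.0033])), (array([0.5348, 0.0258, 0.104 ]), array([-0.0778,  0.0014]))]
(728, 780, 3)
(728, 780, 3)
door_left_knob top 0.93 [0.0031 0.1584]
door_left_knob side 0.85 [-0.0018  0.1653]
keeper top 0.55 [-0.1456 -0.0885]
keeper side 0.89 [-0.145  -0.0925]
notch_mouth top 0.77 [-0.145  -0.0387]
notch_mouth side 0.6 [-0.1492 -0.0441]
cabinet top 0.71 [ 0.015  -0.0008]
cabinet side 0.62 [-0.0026  0.0003]
2.9
```

View pics/rect_top.png

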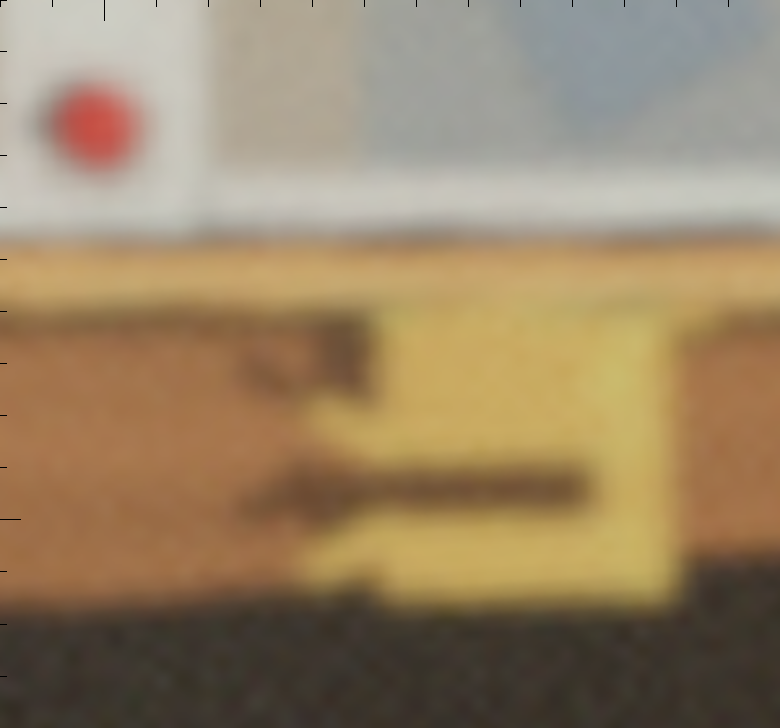

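View pics/rect_side.png

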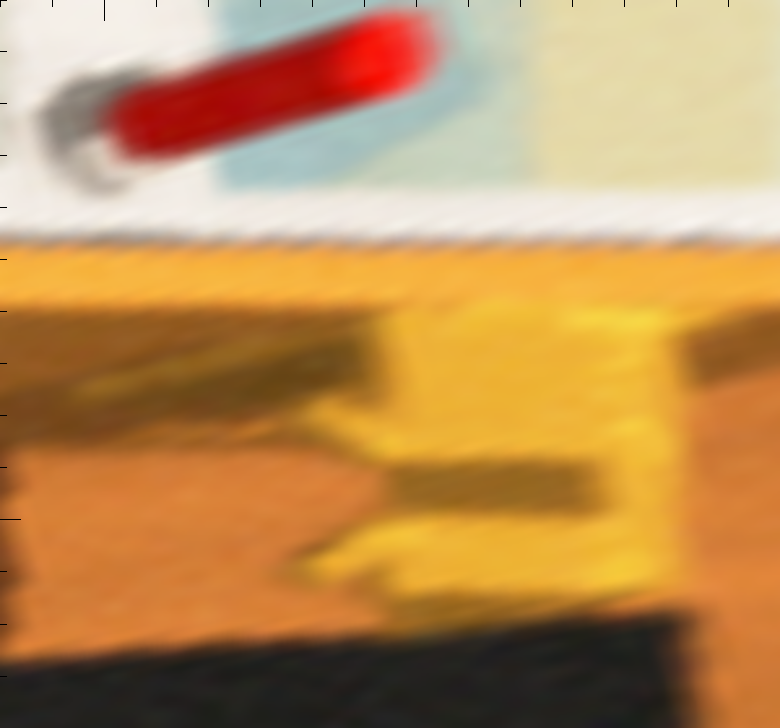

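```bash
cat > plan.py <<'E'
from h import *; from cab import *
from scipy.spatial.transform import Rotation as Ro
def state():
    o=robot.get_obs(); R=Ro.from_quat(o['tool_rot']).as_matrix()
    th=np.arctan2(R[1,1],R[0,1]); return o,np.array(o['position']),th,R
def plan(ways,start=None,step=.038,rs=.12):
    """ways: list of (x,y,z,yaw of tool y). prints calls: final tx ty tz(cm) rz and nrows"""
    o,p,th,R=state()
    if start is not None: p,th=np.array(start[:3]),start[3]
    print('t',round(o['time'],2),'at',p.round(4),round(th,4),'tilt',np.round(R[:,2],4))
    for W in ways:
        q=np.array(W[:3]); dth=W[3]-th; dth=(dth+np.pi)%(2*np.pi)-np.pi
        n=max(1,int(np.ceil(max(np.linalg.norm(q-p)/step,abs(dth)/rs)))); nc=-(-n//5); 
        p0,th0=p.copy(),th
        for k in range(nc):
            a=p0+(q-p0)*(k+1)/nc; b=th0+dth*(k+1)/nc
            d=a-p; ty=np.array([np.cos(th),np.sin(th)]); tx=np.array([-ty[1],ty[0]])*-1
            # tool z down: x = y cross z = y x (-z_w)
            tx=np.cross([*ty,0],[0,0,-1])[:2]
            print('  tx %.2f ty %.2f tz %.2f rz %.4f rows %d'%(100*d[:2]@tx,100*d[:2]@ty,-100*d[2],-(b-th),-(-n//nc)))
            p,th=a,b
        print('  -> reached',W)
E
python3 - <<'E'
from plan import *
b=c2w(-.078,.0006); y=yaw
print(b, state()[3][:,0])
plan([(*b,.17,y),(*b,.09,y)])
E
```

```text
[0.53456552 0.02505838] [-9.31332665e-01  3.64169558e-01  8.95819832e-06]
t 2.9 at [0.2276 0.5821 0.2225] 1.1981 tilt [-0. -0. -1.]
  tx -12.22 ty -10.17 tz 1.31 rz 0.3183 rows 5
  tx -14.79 ty -5.84 tz 1.31 rz 0.3183 rows 5
  tx -15.87 ty -0.92 tz 1.31 rz 0.3183 rows 5
  tx -15.36 ty 4.10 tz 1.31 rz 0.3183 rows 5
  -> reached (np.float64(0.5345655201324098), np.float64(0.02505837748317865), 0.17, -0.0752)
  tx 0.00 ty -0.00 tz 8.00 rz -0.0000 rows 3
  -> reached (np.float64(0.5345655201324098), np.float64(0.02505837748317865), 0.09, -0.0752)
```

What could be taken for each thing:
- **Pin:** the red head in the bore at side (314,198), or the larger loose one on the mat at side (369,239).
- **Scanner:** the white one in the dock at side (263,307), the small white one at side (196,336), or the purple one at side (326,311).

The crops show which to use: the pin in the bore, and the large white scanner in the dock.

>>> send_rows(deltas=[{"tx": -2.44,"ty": -2.03,"tz": 0.26,"rz": 0.0637},{"tx": -4.89,"ty": -4.07,"tz": 0.52,"rz": 0.1273},{"tx": -7.33,"ty": -6.1,"tz": 0.79,"rz": 0.191},{"tx": -9.78,"ty": -8.14,"tz": 1.05,"rz": 0.2546},{"tx": -12.22,"ty": -10.17,"tz": 1.31,"rz": 0.3183}], claw=6, squeeze=20)

```text
schema error: expected keys tx, ty, tz, rx, ry, rz
```

>>> send_rows(deltas=[{"tx": -2.96,"ty": -1.17,"tz": 0.26,"rz": 0.0637},{"tx": -5.92,"ty": -2.34,"tz": 0.52,"rz": 0.1273},{"tx": -8.87,"ty": -3.5,"tz": 0.79,"rz": 0.191},{"tx": -11.83,"ty": -4.67,"tz": 1.05,"rz": 0.2546},{"tx": -14.79,"ty": -5.84,"tz": 1.31,"rz": 0.3183}])

```text
schema error: expected keys tx, ty, tz, rx, ry, rz
```

>>> send_rows(deltas=[{"tx": -3.17,"ty": -0.18,"tz": 0.26,"rz": 0.0637},{"tx": -6.35,"ty": -0.37,"tz": 0.52,"rz": 0.1273},{"tx": -9.52,"ty": -0.55,"tz": 0.79,"rz": 0.191},{"tx": -12.7,"ty": -0.74,"tz": 1.05,"rz": 0.2546},{"tx": -15.87,"ty": -0.92,"tz": 1.31,"rz": 0.3183}])

```text
schema error: expected keys tx, ty, tz, rx, ry, rz
```

>>> send_rows(deltas=[{"tx": -3.07,"ty": 0.82,"tz": 0.26,"rz": 0.0637},{"tx": -6.14,"ty": 1.64,"tz": 0.52,"rz": 0.1273},{"tx": -9.22,"ty": 2.46,"tz": 0.79,"rz": 0.191},{"tx": -12.29,"ty": 3.28,"tz": 1.05,"rz": 0.2546},{"tx": -15.36,"ty": 4.1,"tz": 1.31,"rz": 0.3183}])

```text
schema error: expected keys tx, ty, tz, rx, ry, rz
```

>>> send_rows(deltas=[{"tx": -2.44,"ty": -2.03,"tz": 0.26,"rx": 0,"ry": 0,"rz": 0.0637},{"tx": -4.89,"ty": -4.07,"tz": 0.52,"rx": 0,"ry": 0,"rz": 0.1273},{"tx": -7.33,"ty": -6.1,"tz": 0.79,"rx": 0,"ry": 0,"rz": 0.191},{"tx": -9.78,"ty": -8.14,"tz": 1.05,"rx": 0,"ry": 0,"rz": 0.2546},{"tx": -12.22,"ty": -10.17,"tz": 1.31,"rx": 0,"ry": 0,"rz": 0.3183}], claw=6, squeeze=20)

```text
time: 3.32
position: [0.3048, 0.4417, 0.2095]
tool_rot: [0.34, 0.94, 0.0, 0.0]
ft_force: [0.6, 0.6, -0.6]
grip_width: 0.0639
```

>>> send_rows(deltas=[{"tx": -2.96,"ty": -1.17,"tz": 0.26,"rx": 0,"ry": 0,"rz": 0.0637},{"tx": -5.92,"ty": -2.34,"tz": 0.52,"rx": 0,"ry": 0,"rz": 0.1273},{"tx": -8.87,"ty": -3.5,"tz": 0.79,"rx": 0,"ry": 0,"rz": 0.191},{"tx": -11.83,"ty": -4.67,"tz": 1.05,"rx": 0,"ry": 0,"rz": 0.2546},{"tx": -14.79,"ty": -5.84,"tz": 1.31,"rx": 0,"ry": 0,"rz": 0.3183}])

```text
time: 3.73
position: [0.3818, 0.3023, 0.1965]
tool_rot: [0.485, 0.875, 0.0, 0.0]
ft_force: [1.0, -0.5, 0.1]
grip_width: 0.0598
```

>>> send_rows(deltas=[{"tx": -3.17,"ty": -0.18,"tz": 0.26,"rx": 0,"ry": 0,"rz": 0.0637},{"tx": -6.35,"ty": -0.37,"tz": 0.52,"rx": 0,"ry": 0,"rz": 0.1273},{"tx": -9.52,"ty": -0.55,"tz": 0.79,"rx": 0,"ry": 0,"rz": 0.191},{"tx": -12.7,"ty": -0.74,"tz": 1.05,"rx": 0,"ry": 0,"rz": 0.2546},{"tx": -15.87,"ty": -0.92,"tz": 1.31,"rx": 0,"ry": 0,"rz": 0.3183}])

```text
time: 4.15
position: [0.4586, 0.1629, 0.1834]
tool_rot: [0.617, 0.787, 0.0, 0.0]
ft_force: [0.0, 0.7, -0.2]
grip_width: 0.0604
```

>>> send_rows(deltas=[{"tx": -3.07,"ty": 0.82,"tz": 0.26,"rx": 0,"ry": 0,"rz": 0.0637},{"tx": -6.14,"ty": 1.64,"tz": 0.52,"rx": 0,"ry": 0,"rz": 0.1273},{"tx": -9.22,"ty": 2.46,"tz": 0.79,"rx": 0,"ry": 0,"rz": 0.191},{"tx": -12.29,"ty": 3.28,"tz": 1.05,"rx": 0,"ry": 0,"rz": 0.2546},{"tx": -15.36,"ty": 4.1,"tz": 1.31,"rx": 0,"ry": 0,"rz": 0.3183}])

```text
time: 4.57
position: [0.5353, 0.0235, 0.1702]
tool_rot: [0.734, 0.679, 0.0, 0.0]
ft_force: [0.5, -0.3, 0.9]
grip_width: 0.0601
```

```bash
python3 - <<'E'
from plan import *
b=c2w(-.078,.0006); y=yaw
plan([(*b,.09,y)])
c=robot.camera('side'); save('s1',cv2.resize(c['color'][100:300,200:460],(780,600)))
E
```

```text
t 4.57 at [0.5353 0.0235 0.1702] -0.0787 tilt [ 5.e-04 -0.e+00 -1.e+00]
  tx 0.15 ty -0.09 tz 8.02 rz -0.0035 rows 3
  -> reached (np.float64(0.5345655201324098), np.float64(0.02505837748317865), 0.09, -0.0752)
```

View pics/s1.png

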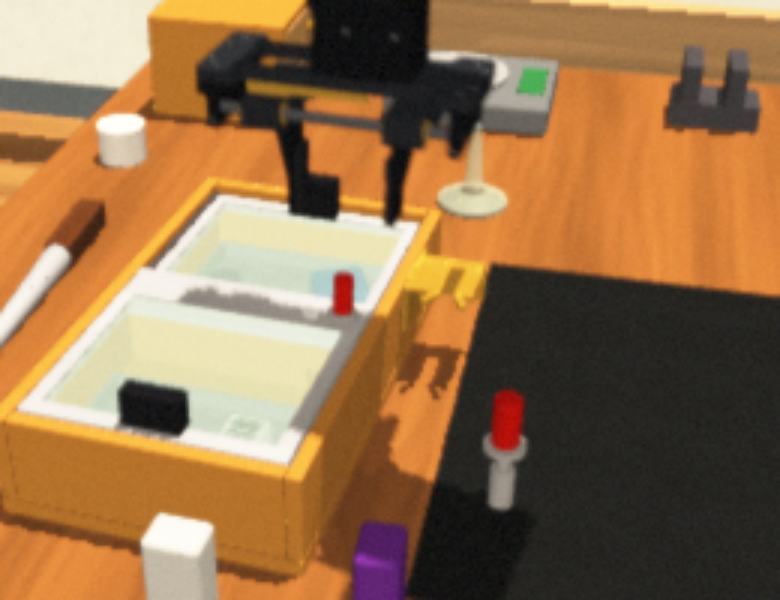

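The picture shows the fingers centred above the bore pin, whose red head is at crop (343,290). Next I descend partway and check.

>>> send_rows(deltas=[{"tx": 0,"ty": 0,"tz": 2.0,"rx": 0,"ry": 0,"rz": 0},{"tx": 0,"ty": 0,"tz": 4.0,"rx": 0,"ry": 0,"rz": 0},{"tx": 0,"ty": 0,"tz": 5.0,"rx": 0,"ry": 0,"rz": 0},{"tx": 0,"ty": 0,"tz": 5.0,"rx": 0,"ry": 0,"rz": 0},{"tx": 0,"ty": 0,"tz": 5.0,"rx": 0,"ry": 0,"rz": 0}])

```text
time: 5.03
position: [0.5343, 0.0254, 0.1199]
tool_rot: [0.733, 0.68, -0.0, -0.0]
ft_force: [-0.8, 0.4, -0.1]
grip_width: 0.0598
```

```bash
python3 - <<'E'
from plan import *
b=c2w(-.078,.0006); y=yaw
plan([(*b,.09,y)])
c=robot.camera('side'); save('s2',cv2.resize(c['color'][130:260,250:420],(785,600)))
c=robot.camera('top'); save('t2',cv2.resize(c['color'][160:260,270:400],(780,600)))
E
```

```text
t 5.03 at [0.5343 0.0254 0.1199] -0.0747 tilt [-1.1e-03  2.0e-04 -1.0e+00]
  tx -0.03 ty 0.03 tz 2.99 rz 0.0005 rows 1
  -> reached (np.float64(0.5345655201324098), np.float64(0.02505837748317865), 0.09, -0.0752)
```

View pics/s2.png

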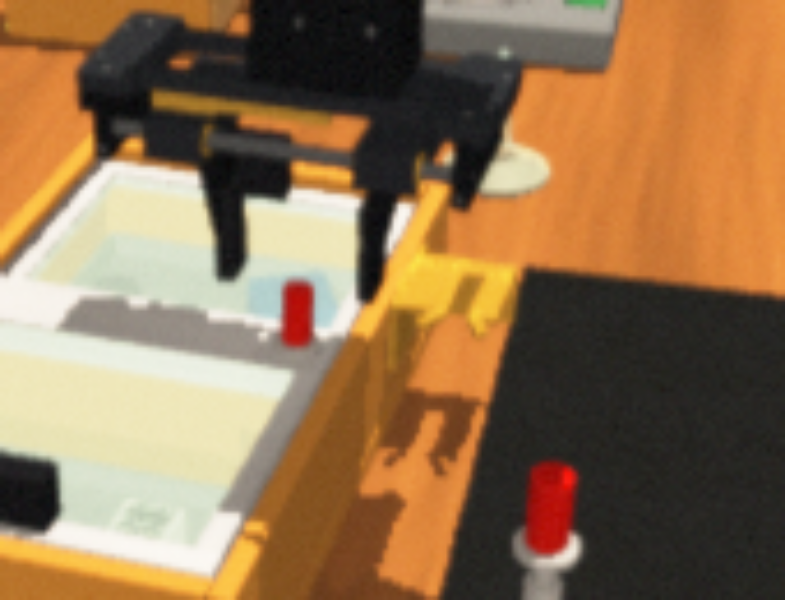

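The fingers straddle the head at crop (298,315), so I descend and grip.

>>> send_rows(deltas=[{"tx": 0,"ty": 0,"tz": 1.5,"rx": 0,"ry": 0,"rz": 0},{"tx": 0,"ty": 0,"tz": 3.0,"rx": 0,"ry": 0,"rz": 0},{"tx": 0,"ty": 0,"tz": 3.0,"rx": 0,"ry": 0,"rz": 0},{"tx": 0,"ty": 0,"tz": 3.0,"rx": 0,"ry": 0,"rz": 0}])

```text
time: 5.47
position: [0.5347, 0.0254, 0.0906]
tool_rot: [0.733, 0.68, 0.0, 0.0]
ft_force: [0.5, -0.2, -0.5]
grip_width: 0.06
```

>>> send_rows(deltas=[{"tx": 0,"ty": 0,"tz": 0,"rx": 0,"ry": 0,"rz": 0},{"tx": 0,"ty": 0,"tz": 0,"rx": 0,"ry": 0,"rz": 0},{"tx": 0,"ty": 0,"tz": 0,"rx": 0,"ry": 0,"rz": 0},{"tx": 0,"ty": 0,"tz": 0,"rx": 0,"ry": 0,"rz": 0},{"tx": 0,"ty": 0,"tz": 0,"rx": 0,"ry": 0,"rz": 0}], claw=0.8, squeeze=25)

```text
time: 5.88
position: [0.5348, 0.0251, 0.0906]
tool_rot: [0.733, 0.68, 0.0, 0.0]
ft_force: [0.5, 0.9, 0.4]
grip_width: 0.0345
```

>>> send_rows(deltas=[{"tx": 0,"ty": 0,"tz": 0,"rx": 0,"ry": 0,"rz": 0},{"tx": 0,"ty": 0,"tz": 0,"rx": 0,"ry": 0,"rz": 0},{"tx": 0,"ty": 0,"tz": 0,"rx": 0,"ry": 0,"rz": 0}])

```text
time: 6.13
position: [0.5356, 0.0249, 0.0904]
tool_rot: [0.733, 0.68, 0.001, 0.001]
ft_force: [2.5, 0.0, -1.9]
grip_width: 0.0149
```

>>> send_rows(deltas=[{"tx": 0,"ty": 0,"tz": -0.6,"rx": 0,"ry": 0,"rz": 0},{"tx": 0,"ty": 0,"tz": -1.6,"rx": 0,"ry": 0,"rz": 0},{"tx": 0,"ty": 0,"tz": -2.8,"rx": 0,"ry": 0,"rz": 0},{"tx": 0,"ty": 0,"tz": -4.0,"rx": 0,"ry": 0,"rz": 0},{"tx": 0,"ty": 0,"tz": -5.5,"rx": 0,"ry": 0,"rz": 0}])

```text
time: 6.55
position: [0.5332, 0.0253, 0.1459]
tool_rot: [0.733, 0.68, -0.001, -0.001]
ft_force: [0.5, 0.4, -0.3]
grip_width: 0.0155
```

```bash
python3 - <<'E'
from plan import *
y=yaw; K=(-.1445,-.088); m=c2w(K[0],K[1]+.068); k=c2w(*K)
plan([(*m,.145,y),(*m,.093,y),(*k,.093,y)],)
print(robot.get_obs()['grip_width'])
c=robot.camera('side'); save('s3',cv2.resize(c['color'][130:260,250:420],(785,600)))
E
```

```text
t 6.55 at [0.5332 0.0253 0.1459] -0.0752 tilt [-3.1e-03  4.0e-04 -1.0e+00]
  tx -2.07 ty -6.51 tz 0.09 rz 0.0000 rows 2
  -> reached (np.float64(0.46670580126245864), np.float64(0.009512684996474209), 0.145, -0.0752)
  tx 0.00 ty 0.00 tz 5.20 rz -0.0000 rows 2
  -> reached (np.float64(0.46670580126245864), np.float64(0.009512684996474209), 0.093, -0.0752)
  tx -6.80 ty -0.00 tz -0.00 rz -0.0000 rows 2
  -> reached (np.float64(0.4615970195019806), np.float64(-0.05829513423496699), 0.093, -0.0752)
0.015476949596218408
```

View pics/s3.png

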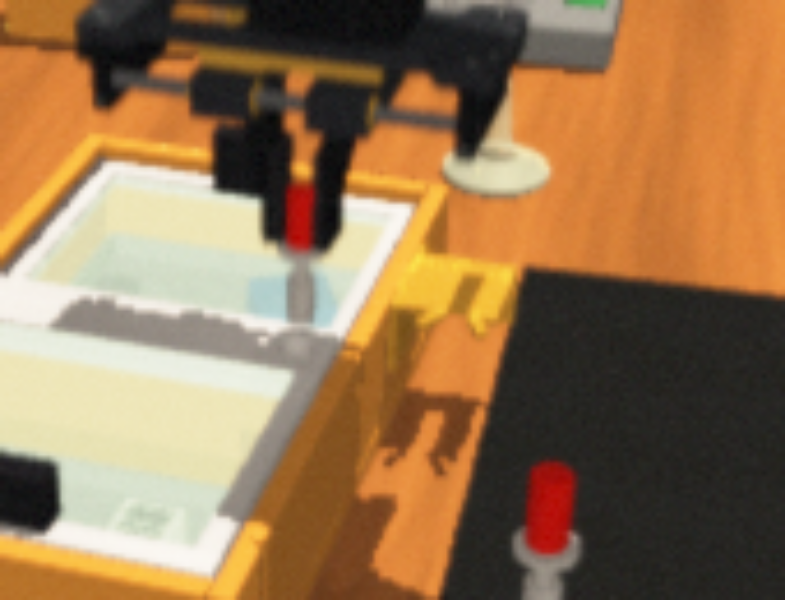

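The pin is out and hanging straight, with its tip above the stile. I carry it to the front of the slot's mouth and lower it.

>>> send_rows(deltas=[{"tx": -0.7,"ty": -2.2,"tz": 0,"rx": 0,"ry": 0,"rz": 0},{"tx": -1.4,"ty": -4.4,"tz": 0,"rx": 0,"ry": 0,"rz": 0},{"tx": -2.06,"ty": -6.65,"tz": 0,"rx": 0,"ry": 0,"rz": 0},{"tx": -2.06,"ty": -6.65,"tz": 0,"rx": 0,"ry": 0,"rz": 0},{"tx": -2.06,"ty": -6.65,"tz": 0,"rx": 0,"ry": 0,"rz": 0}])

```text
time: 7.02
position: [0.465, 0.0097, 0.1454]
tool_rot: [0.733, 0.68, -0.001, -0.001]
ft_force: [0.7, -0.4, -0.5]
grip_width: 0.0153
```

>>> send_rows(deltas=[{"tx": 0,"ty": 0,"tz": 1.8,"rx": 0,"ry": 0,"rz": 0},{"tx": 0,"ty": 0,"tz": 3.6,"rx": 0,"ry": 0,"rz": 0},{"tx": 0,"ty": 0,"tz": 5.2,"rx": 0,"ry": 0,"rz": 0},{"tx": 0,"ty": 0,"tz": 5.2,"rx": 0,"ry": 0,"rz": 0},{"tx": 0,"ty": 0,"tz": 5.2,"rx": 0,"ry": 0,"rz": 0}])

```text
time: 7.43
position: [0.4672, 0.0096, 0.0928]
tool_rot: [0.733, 0.68, -0.0, -0.0]
ft_force: [0.4, 0.4, -0.8]
grip_width: 0.0151
```

```bash
python3 - <<'E'
from plan import *
y=yaw; K=(-.1445,-.088); k=c2w(*K)
plan([(*k,.093,y)],)
print(robot.get_obs()['grip_width'], w2c(robot.get_obs()['position']))
S=robot.camera('side'); save('s4',cv2.resize(S['color'][150:240,300:420],(800,600),interpolation=2))
T=robot.camera('top'); save('t4',cv2.resize(T['color'][190:250,310:390],(800,600),interpolation=2))
E
```

```text
t 7.43 at [0.4672 0.0096 0.0928] -0.075 tilt [-1.1e-03  3.0e-04 -1.0e+00]
  tx -6.82 ty -0.05 tz -0.02 rz 0.0002 rows 2
  -> reached (np.float64(0.4615970195019806), np.float64(-0.05829513423496699), 0.093, -0.0752)
0.015119323603904366 [-0.14403501 -0.01982846]
```

View pics/s4.png

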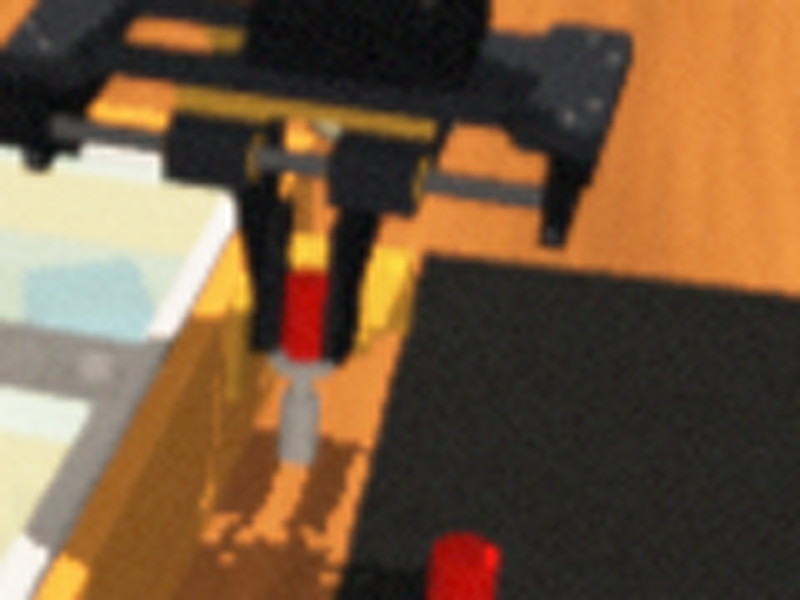

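View pics/t4.png

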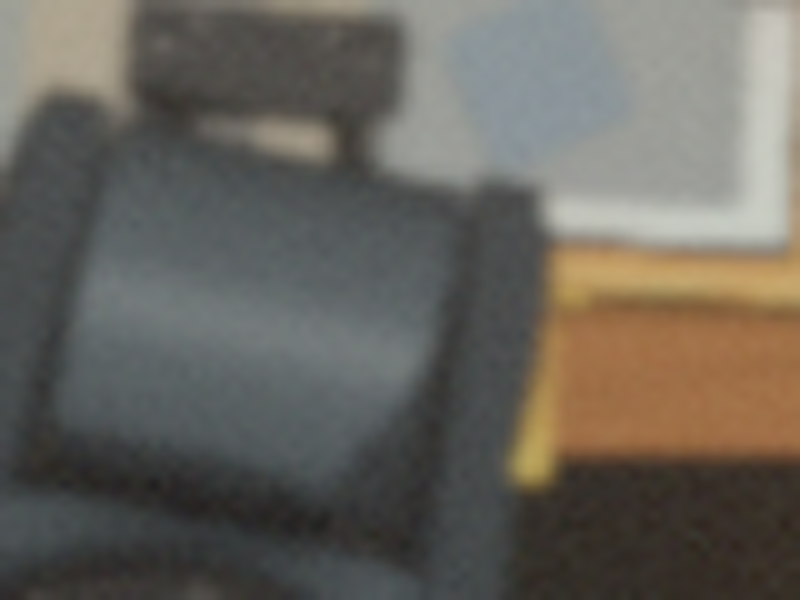

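```bash
python3 - <<'E'
from plan import *
S=robot.camera('side')
for xx in (-.147,-.1445,-.142):
  print(xx,[ (px(S,[*c2w(xx,-.020),z])).round(1) for z in (.047,.060,.085,.097)])
p=px(S,[*c2w(-.1445,-.020),.06]).astype(int)
g=S['color']
for v in range(p[1]-8,p[1]+9): print(v,[tuple(g[v,u]) and int(g[v,u].astype(int)[2]) for u in range(p[0]-9,p[0]+10)])
print(p, w2c(robot.get_obs()['position']))
E
```

```text
-0.147 [array([345.5, 218.1]), array([345.7, 213.4]), array([346.2, 204.2]), array([346.4, 199.6])]
-0.1445 [array([344.4, 217.9]), array([344.6, 213.2]), array([345.1, 204. ]), array([345.3, 199.5])]
-0.142 [array([343.4, 217.8]), array([343.6, 213.1]), array([344. , 203.8]), array([344.2, 199.3])]
205 [37, 32, 33, 35, 37, 61, 84, 112, 131, 133, 132, 130, 126, 115, 91, 66, 58, 65, 63]
206 [31, 31, 30, 33, 41, 41, 58, 83, 111, 135, 134, 118, 100, 86, 68, 63, 65, 67, 61]
207 [36, 33, 34, 33, 41, 46, 58, 84, 105, 135, 136, 106, 76, 69, 62, 62, 62, 63, 65]
208 [33, 35, 33, 35, 33, 42, 63, 106, 118, 137, 136, 114, 87, 66, 64, 63, 64, 67, 63]
209 [38, 32, 28, 33, 36, 48, 75, 115, 122, 130, 129, 117, 104, 69, 58, 64, 68, 59, 64]
210 [32, 34, 31, 33, 41, 54, 73, 114, 128, 132, 136, 125, 103, 73, 63, 64, 62, 61, 62]
211 [32, 35, 33, 39, 46, 59, 77, 115, 129, 138, 142, 128, 97, 68, 61, 62, 60, 65, 62]
212 [32, 34, 33, 42, 52, 62, 76, 117, 129, 138, 142, 127, 92, 71, 62, 63, 62, 60, 64]
213 [33, 34, 33, 45, 55, 60, 85, 118, 130, 137, 139, 129, 95, 69, 64, 63, 59, 57, 66]
214 [32, 30, 29, 41, 44, 50, 84, 121, 133, 140, 139, 130, 84, 63, 61, 60, 58, 64, 64]
215 [33, 36, 31, 30, 34, 41, 84, 122, 134, 139, 138, 120, 69, 48, 44, 57, 57, 60, 58]
216 [30, 36, 28, 35, 30, 38, 82, 123, 136, 136, 137, 117, 69, 43, 30, 40, 45, 40, 45]
217 [33, 34, 33, 31, 34, 41, 72, 118, 138, 140, 135, 116, 64, 32, 28, 38, 29, 38, 40]
218 [31, 33, 34, 34, 34, 37, 55, 106, 134, 136, 131, 95, 52, 35, 30, 32, 31, 36, 51]
219 [30, 33, 34, 31, 33, 35, 42, 78, 96, 97, 93, 59, 38, 32, 27, 34, 33, 37, 62]
220 [34, 30, 34, 30, 28, 35, 42, 63, 65, 66, 64, 44, 35, 29, 33, 31, 34, 53, 62]
221 [35, 24, 34, 34, 34, 37, 54, 63, 63, 62, 56, 39, 33, 31, 28, 34, 36, 57, 65]
[344 213] [-0.14337394 -0.01996345]
```

>>> send_rows(deltas=[{"tx": -1.0,"ty": 0.05,"tz": 0,"rx": 0,"ry": 0,"rz": 0},{"tx": -2.0,"ty": 0.05,"tz": 0,"rx": 0,"ry": 0,"rz": 0},{"tx": -2.8,"ty": 0.05,"tz": 0,"rx": 0,"ry": 0,"rz": 0},{"tx": -3.6,"ty": 0.05,"tz": 0,"rx": 0,"ry": 0,"rz": 0},{"tx": -4.4,"ty": 0.05,"tz": 0,"rx": 0,"ry": 0,"rz": 0}])

```text
time: 8.0
position: [0.4639, -0.0356, 0.0934]
tool_rot: [0.733, 0.68, 0.0, 0.0]
ft_force: [-0.1, -0.3, -0.4]
grip_width: 0.0151
```

>>> send_rows(deltas=[{"tx": -0.7,"ty": 0,"tz": 0,"rx": 0,"ry": 0,"rz": 0},{"tx": -1.4,"ty": 0,"tz": 0,"rx": 0,"ry": 0,"rz": 0},{"tx": -2.1,"ty": 0,"tz": 0,"rx": 0,"ry": 0,"rz": 0},{"tx": -2.4,"ty": 0,"tz": 0,"rx": 0,"ry": 0,"rz": 0},{"tx": -2.4,"ty": 0,"tz": 0,"rx": 0,"ry": 0,"rz": 0}])

```text
time: 8.42
position: [0.4622, -0.0591, 0.0931]
tool_rot: [0.734, 0.68, 0.0, 0.0]
ft_force: [-0.7, 0.8, -0.2]
grip_width: 0.0153
```

```bash
python3 - <<'E'
from plan import *
plan([])
print(robot.get_obs()['grip_width'], robot.get_obs()['ft_force'],w2c(robot.get_obs()['position']))
S=robot.camera('side'); save('s5',cv2.resize(S['color'][140:230,300:420],(800,600),interpolation=2))
E
```

```text
t 8.42 at [ 0.4622 -0.0591  0.0931] -0.0763 tilt [ 2.e-04 -1.e-04 -1.e+00]
0.015299160108574083 [-0.70736302  0.75300607 -0.20063839] [-0.14385112 -0.08873848]
```

View pics/s5.png

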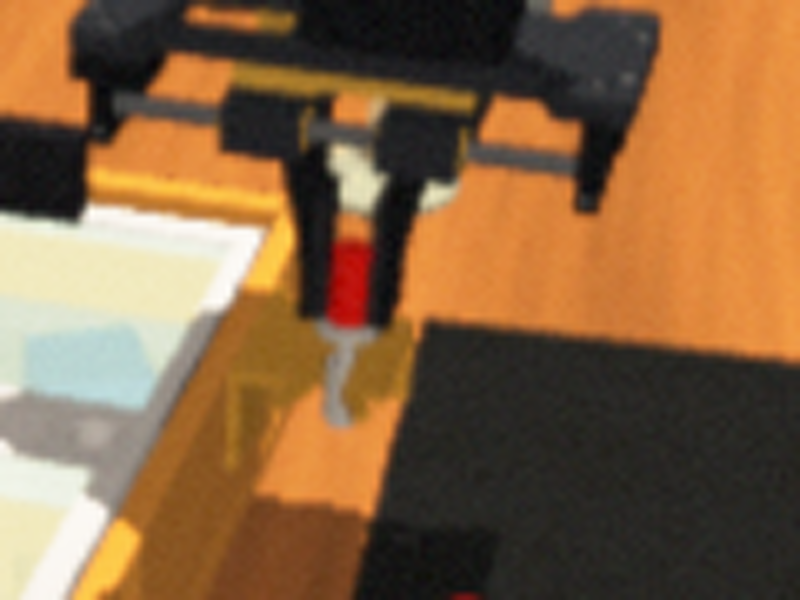

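The pin is in the slot with no contact force. I nudge it toward the closed end to feel for contact.

>>> send_rows(deltas=[{"tx": -0.05,"ty": 0,"tz": 0,"rx": 0,"ry": 0,"rz": 0},{"tx": -0.1,"ty": 0,"tz": 0,"rx": 0,"ry": 0,"rz": 0},{"tx": -0.1,"ty": 0,"tz": 0,"rx": 0,"ry": 0,"rz": 0},{"tx": -0.1,"ty": 0,"tz": 0,"rx": 0,"ry": 0,"rz": 0}])

```text
time: 8.8
position: [0.462, -0.059, 0.0931]
tool_rot: [0.733, 0.68, -0.0, -0.0]
ft_force: [0.2, 0.1, -0.7]
grip_width: 0.015
```

>>> send_rows(deltas=[{"tx": 0,"ty": 0,"tz": 0.15,"rx": 0,"ry": 0,"rz": 0},{"tx": 0,"ty": 0,"tz": 0.3,"rx": 0,"ry": 0,"rz": 0},{"tx": 0,"ty": 0,"tz": 0.3,"rx": 0,"ry": 0,"rz": 0},{"tx": 0,"ty": 0,"tz": 0.3,"rx": 0,"ry": 0,"rz": 0}])

```text
time: 9.13
position: [0.4621, -0.0592, 0.0901]
tool_rot: [0.733, 0.68, 0.0, 0.0]
ft_force: [0.8, 1.0, 0.3]
grip_width: 0.0155
```

>>> send_rows(deltas=[{"tx": -0.05,"ty": 0,"tz": 0,"rx": 0,"ry": 0,"rz": 0},{"tx": -0.1,"ty": 0,"tz": 0,"rx": 0,"ry": 0,"rz": 0},{"tx": -0.1,"ty": 0,"tz": 0,"rx": 0,"ry": 0,"rz": 0},{"tx": -0.1,"ty": 0,"tz": 0,"rx": 0,"ry": 0,"rz": 0}])

```text
time: 9.47
position: [0.4619, -0.0603, 0.0901]
tool_rot: [0.733, 0.68, -0.0, -0.0]
ft_force: [0.5, 0.7, 0.4]
grip_width: 0.0153
```

>>> send_rows(deltas=[{"tx": 0,"ty": 0,"tz": 0.05,"rx": 0,"ry": 0,"rz": 0},{"tx": 0,"ty": 0,"tz": 0.05,"rx": 0,"ry": 0,"rz": 0},{"tx": 0,"ty": 0,"tz": 0.05,"rx": 0,"ry": 0,"rz": 0}], squeeze=4)

```text
time: 9.72
position: [0.4621, -0.0604, 0.0898]
tool_rot: [0.733, 0.68, 0.0, 0.0]
ft_force: [0.5, 0.1, 2.0]
grip_width: 0.0159
```

>>> send_rows(deltas=[{"tx": 0,"ty": 0,"tz": 0,"rx": 0,"ry": 0,"rz": 0},{"tx": 0,"ty": 0,"tz": 0,"rx": 0,"ry": 0,"rz": 0},{"tx": 0,"ty": 0,"tz": 0,"rx": 0,"ry": 0,"rz": 0},{"tx": 0,"ty": 0,"tz": 0,"rx": 0,"ry": 0,"rz": 0},{"tx": 0,"ty": 0,"tz": 0,"rx": 0,"ry": 0,"rz": 0}], claw=4.5)

```text
time: 10.13
position: [0.4618, -0.0602, 0.0895]
tool_rot: [0.733, 0.68, -0.0, -0.0]
ft_force: [-0.1, -0.2, -1.2]
grip_width: 0.0404
```

>>> send_rows(deltas=[{"tx": 0,"ty": 0,"tz": -2,"rx": 0,"ry": 0,"rz": 0},{"tx": 0,"ty": 0,"tz": -5,"rx": 0,"ry": 0,"rz": 0},{"tx": 0,"ty": 0,"tz": -8,"rx": 0,"ry": 0,"rz": 0},{"tx": 2,"ty": 0,"tz": -8,"rx": 0,"ry": 0,"rz": 0},{"tx": 6,"ty": 0,"tz": -8,"rx": 0,"ry": 0,"rz": 0}])

```text
time: 10.55
position: [0.4693, -0.0031, 0.1718]
tool_rot: [0.735, 0.678, 0.002, 0.003]
ft_force: [1.3, 1.0, -0.3]
grip_width: 0.0448
```

```bash
python3 - <<'E'
from plan import *
plan([])
S=robot.camera('side'); save('s6',cv2.resize(S['color'][140:230,300:420],(800,600),interpolation=2))
T=robot.camera('top'); save('t6',T['color'][100:300,170:470])
for l,z in (('door_left_knob',.1),('door_right_knob',.1)):
  for n,c in(('top',T),('side',S)):
    for r in robot.tip_of(l,n)[:2]: print(l,n,r['p'],r['xy'],w2c(w(c,*r['xy'],z)).round(4))
E
```

```text
t 10.55 at [ 0.4693 -0.0031  0.1718] -0.0803 tilt [ 0.0069 -0.0029 -1.    ]
door_left_knob top 0.88 [275.1, 172.4] [0.0054 0.1598]
door_left_knob side 0.87 [249.7, 235.3] [0.0006 0.1702]
door_right_knob top 0.93 [390.7, 180.4] [ 0.0033 -0.1745]
door_right_knob side 0.72 [302.1, 158.7] [ 0.0121 -0.1806]
```

View pics/s6.png

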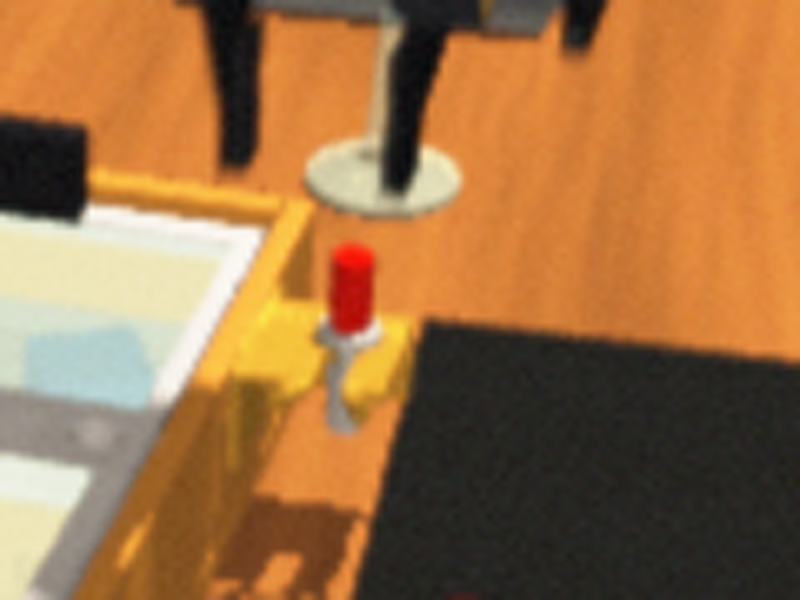

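```bash
python3 - <<'E'
from plan import *
T=robot.camera('top');S=robot.camera('side')
g=cv2.cvtColor(T['color'],cv2.COLOR_RGB2GRAY).astype(float)
sub=g[160:190,264:284]; print(sub.astype(int)[::2])
m=(sub<95); yy,xx=np.nonzero(m); p=(xx.mean()+264,yy.mean()+160); print(p,m.sum(),w2c(w(T,*p,.11)))
sg=cv2.cvtColor(S['color'],cv2.COLOR_RGB2GRAY)
m=np.zeros_like(sg,bool); m[222:248,232:268]=sg[222:248,232:268]<60
ys,xs=np.nonzero(m); print(xs.min(),xs.max(),ys.min(),ys.max(),xs.mean(),ys.mean(), w2c(w(S,xs.mean(),ys.mean(),.1)))
print(px(S,[*c2w(0,.175),.11]),px(S,[*c2w(0,.175),.09]),px(S,[*c2w(-.022,.175),.1]),px(S,[*c2w(.022,.175),.1]))
P=c2w(0,.205); y=yaw
plan([(*P,.17,y),(*P,.09,y)],start=(*c2w(-.144,-.030),.1696,yaw))
E
```

```text
[[122 121 129 146 157 162 160 166 183 189 187 181 167 159 157 159 160 159
  161 159]
 [127 132 139 154 163 165 166 172 184 190 187 178 168 161 155 158 158 159
  158 158]
 [126 129 143 154 161 164 168 174 184 189 184 176 165 159 158 158 160 160
  158 157]
 [128 130 139 157 158 152 138 130 135 132 134 137 144 149 157 158 159 160
  162 158]
 [126 122 137 155 159 146 111  83  64  57  61  71 100 134 151 158 157 159
  158 161]
 [125 127 137 154 159 143 105  72  58  61  61  69  92 128 149 155 157 158
  160 160]
 [125 128 143 158 159 141 104  70  63  63  63  69 105 135 152 157 158 158
  160 157]
 [128 142 154 161 159 140  99  72  58  63  63  76 105 136 154 159 157 159
  158 160]
 [129 140 156 161 158 136  98  68  61  65  65  81 115 143 154 160 158 157
  161 158]
 [123 134 153 160 154 128  90  66  62  63  64  81 118 147 158 160 159 160
  158 158]
 [119 137 156 160 153 126  95  76  70  68  64  86 121 149 157 159 160 159
  158 157]
 [122 141 155 162 158 159 159 154 144 136 127 127 138 153 157 157 159 158
  157 159]
 [128 144 157 162 163 169 185 191 192 184 172 159 157 156 157 158 160 158
  157 
[... 159 characters left out ...]
 158
  161 160]]
(np.float64(272.9736842105263), np.float64(173.9078947368421)) 76 [-0.00102349  0.16417115]
240 262 228 244 250.79470198675497 235.68543046357615 [-0.00190917  0.17072221]
[248.54710643 232.58834773] [249.35690692 240.9048435 ] [259.44928208 238.83304916] [238.59710173 234.74052058]
t 10.95 at [ 0.4665 -0.0005  0.1696] -0.0752 tilt [-5.e-04 -1.e-04 -1.e+00]
  tx 11.75 ty 7.20 tz -0.02 rz -0.0000 rows 4
  tx 11.75 ty 7.20 tz -0.02 rz -0.0000 rows 4
  -> reached (np.float64(0.6277014744249704), np.float64(0.22302063150655066), 0.17, -0.0752)
  tx 0.00 ty 0.00 tz 8.00 rz -0.0000 rows 3
  -> reached (np.float64(0.6277014744249704), np.float64(0.22302063150655066), 0.09, -0.0752)
```

>>> send_rows(deltas=[{"tx": 2.9,"ty": 1.8,"tz": 0,"rx": 0,"ry": 0,"rz": 0},{"tx": 5.9,"ty": 3.6,"tz": 0,"rx": 0,"ry": 0,"rz": 0},{"tx": 8.8,"ty": 5.4,"tz": 0,"rx": 0,"ry": 0,"rz": 0},{"tx": 11.75,"ty": 7.2,"tz": 0,"rx": 0,"ry": 0,"rz": 0}], claw=0, squeeze=10)

```text
time: 11.28
position: [0.5481, 0.1111, 0.1694]
tool_rot: [0.734, 0.679, -0.0, -0.0]
ft_force: [-0.3, -0.8, -0.3]
grip_width: 0.0261
```

>>> send_rows(deltas=[{"tx": 2.9,"ty": 1.8,"tz": 0,"rx": 0,"ry": 0,"rz": 0},{"tx": 5.9,"ty": 3.6,"tz": 0,"rx": 0,"ry": 0,"rz": 0},{"tx": 8.8,"ty": 5.4,"tz": 0,"rx": 0,"ry": 0,"rz": 0},{"tx": 11.75,"ty": 7.2,"tz": 0,"rx": 0,"ry": 0,"rz": 0},{"tx": 11.75,"ty": 7.2,"tz": 0,"rx": 0,"ry": 0,"rz": 0}])

```text
time: 11.7
position: [0.6321, 0.2269, 0.1693]
tool_rot: [0.733, 0.681, 0.003, 0.001]
ft_force: [1.5, -0.8, 0.5]
grip_width: 0.0011
```

>>> send_rows(deltas=[{"tx": 0,"ty": 0,"tz": 2.5,"rx": 0,"ry": 0,"rz": 0},{"tx": 0,"ty": 0,"tz": 5,"rx": 0,"ry": 0,"rz": 0},{"tx": 0,"ty": 0,"tz": 7.8,"rx": 0,"ry": 0,"rz": 0},{"tx": 0,"ty": 0,"tz": 7.8,"rx": 0,"ry": 0,"rz": 0}])

```text
time: 12.03
position: [0.6234, 0.2207, 0.0855]
tool_rot: [0.734, 0.679, -0.005, -0.003]
ft_force: [-1.4, 0.5, -1.5]
grip_width: 0.0003
```

```bash
python3 - <<'E'
from plan import *
plan([]); o=robot.get_obs(); print(w2c(o['position']),o['ft_force'],o['grip_width'])
S=robot.camera('side'); save('s7',cv2.resize(S['color'][160:300,190:370],(770,600),interpolation=2))
E
```

```text
t 12.03 at [0.6234 0.2207 0.0855] -0.0769 tilt [-0.0124 -0.0025 -0.9999]
[-0.00415711  0.2023631 ] [-1.38700206  0.4835017  -1.47313458] 0.0002691568429450473
```

View pics/s7.png

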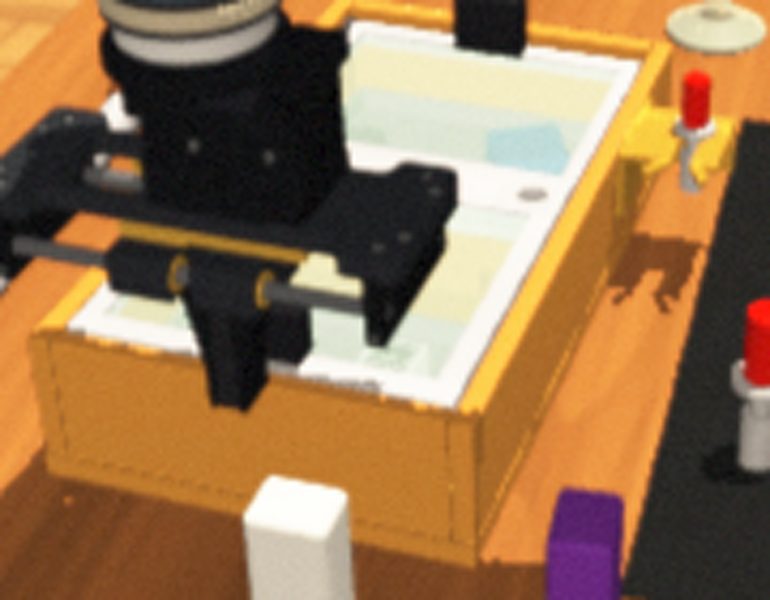

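The closed fingers stand at the outer side of the left knob. I push along -y.

>>> send_rows(deltas=[{"tx": -0.7,"ty": 0,"tz": 0,"rx": 0,"ry": 0,"rz": 0},{"tx": -1.6,"ty": 0,"tz": 0,"rx": 0,"ry": 0,"rz": 0},{"tx": -2.6,"ty": 0,"tz": 0,"rx": 0,"ry": 0,"rz": 0},{"tx": -3.8,"ty": 0,"tz": 0,"rx": 0,"ry": 0,"rz": 0},{"tx": -5.2,"ty": 0,"tz": 0,"rx": 0,"ry": 0,"rz": 0}])

```text
time: 12.5
position: [0.6253, 0.1706, 0.0936]
tool_rot: [0.733, 0.68, 0.002, 0.001]
ft_force: [1.3, 2.3, 1.7]
grip_width: 0.0003
```

>>> send_rows(deltas=[{"tx": -1.5,"ty": 0,"tz": 0,"rx": 0,"ry": 0,"rz": 0},{"tx": -3.0,"ty": 0,"tz": 0,"rx": 0,"ry": 0,"rz": 0},{"tx": -4.5,"ty": 0,"tz": 0,"rx": 0,"ry": 0,"rz": 0},{"tx": -6.0,"ty": 0,"tz": 0,"rx": 0,"ry": 0,"rz": 0},{"tx": -7.2,"ty": 0,"tz": 0,"rx": 0,"ry": 0,"rz": 0}])

```text
time: 12.92
position: [0.6181, 0.0972, 0.0917]
tool_rot: [0.733, 0.68, -0.0, 0.0]
ft_force: [1.4, 2.5, 1.2]
grip_width: 0.0007
```

>>> send_rows(deltas=[{"tx": -1.0,"ty": 0,"tz": 0,"rx": 0,"ry": 0,"rz": 0},{"tx": -1.6,"ty": 0,"tz": 0,"rx": 0,"ry": 0,"rz": 0},{"tx": -2.0,"ty": 0,"tz": 0,"rx": 0,"ry": 0,"rz": 0},{"tx": -2.3,"ty": 0,"tz": 0,"rx": 0,"ry": 0,"rz": 0},{"tx": -2.3,"ty": 0,"tz": 0,"rx": 0,"ry": 0,"rz": 0}])

```text
time: 13.33
position: [0.616, 0.0759, 0.0913]
tool_rot: [0.733, 0.68, -0.001, -0.0]
ft_force: [-0.5, -0.3, -0.9]
grip_width: 0.0006
```

```bash
python3 - <<'E'
from plan import *
plan([]); o=robot.get_obs(); print(w2c(o['position']),o['ft_force'],o['grip_width'])
S=robot.camera('side'); save('s8',cv2.resize(S['color'][140:300,190:370],(675,600),interpolation=2))
E
```

```text
t 13.33 at [0.616  0.0759 0.0913] -0.0751 tilt [-1.6e-03 -7.0e-04 -1.0e+00]
[-0.00059398  0.05741735] [-0.50860945 -0.29399716 -0.85451521] 0.000567870698471115
```

View pics/s8.png

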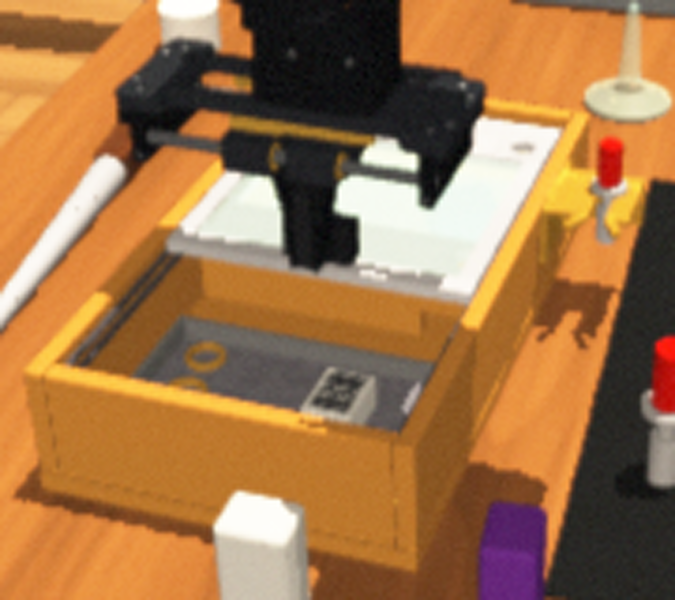

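The door is nearly open. I keep pushing in small steps until I feel the stop.

>>> send_rows(deltas=[{"tx": -0.15,"ty": 0,"tz": 0,"rx": 0,"ry": 0,"rz": 0},{"tx": -0.3,"ty": 0,"tz": 0,"rx": 0,"ry": 0,"rz": 0},{"tx": -0.4,"ty": 0,"tz": 0,"rx": 0,"ry": 0,"rz": 0}])

```text
time: 13.63
position: [0.6157, 0.0731, 0.0913]
tool_rot: [0.733, 0.68, -0.0, -0.001]
ft_force: [-0.8, 2.1, -1.8]
grip_width: 0.0006
```

>>> send_rows(deltas=[{"tx": -0.07,"ty": 0,"tz": 0,"rx": 0,"ry": 0,"rz": 0},{"tx": -0.14,"ty": 0,"tz": 0,"rx": 0,"ry": 0,"rz": 0},{"tx": -0.2,"ty": 0,"tz": 0,"rx": 0,"ry": 0,"rz": 0}])

```text
time: 13.88
position: [0.6157, 0.073, 0.0913]
tool_rot: [0.734, 0.68, 0.001, -0.002]
ft_force: [0.7, 9.9, -0.9]
grip_width: 0.0002
```

>>> send_rows(deltas=[{"tx": -0.07,"ty": 0,"tz": 0,"rx": 0,"ry": 0,"rz": 0},{"tx": -0.1,"ty": 0,"tz": 0,"rx": 0,"ry": 0,"rz": 0},{"tx": -0.1,"ty": 0,"tz": 0,"rx": 0,"ry": 0,"rz": 0}])

```text
time: 14.13
position: [0.6157, 0.073, 0.0913]
tool_rot: [0.734, 0.68, 0.002, -0.002]
ft_force: [0.2, 11.1, -1.4]
grip_width: 0.0006
```

>>> send_rows(deltas=[{"tx": 0.5,"ty": 0,"tz": 0,"rx": 0,"ry": 0,"rz": 0},{"tx": 1.5,"ty": 0,"tz": 0,"rx": 0,"ry": 0,"rz": 0},{"tx": 2.0,"ty": 0,"tz": -1.5,"rx": 0,"ry": 0,"rz": 0},{"tx": 2.0,"ty": 0,"tz": -4.5,"rx": 0,"ry": 0,"rz": 0},{"tx": 2.0,"ty": 0,"tz": -8,"rx": 0,"ry": 0,"rz": 0}])

```text
time: 14.55
position: [0.616, 0.0898, 0.1704]
tool_rot: [0.733, 0.68, -0.002, -0.002]
ft_force: [0.5, 0.1, 0.6]
grip_width: 0.0005
```

>>> send_rows(deltas=[{"tx": 0,"ty": 0,"tz": -3,"rx": 0,"ry": 0,"rz": 0},{"tx": 0,"ty": 0,"tz": -6,"rx": 0,"ry": 0,"rz": 0},{"tx": 0,"ty": -1,"tz": -8,"rx": 0,"ry": 0,"rz": 0},{"tx": 0,"ty": -4,"tz": -8,"rx": 0,"ry": 0,"rz": 0},{"tx": 0,"ty": -7,"tz": -8,"rx": 0,"ry": 0,"rz": 0}], claw=8)

```text
time: 14.97
position: [0.5492, 0.0944, 0.2537]
tool_rot: [0.733, 0.68, 0.002, 0.002]
ft_force: [-0.0, -0.2, 0.7]
grip_width: 0.0263
```

```bash
python3 - <<'E'
from plan import *
plan([])
S=robot.camera('side'); save('s9',cv2.resize(S['color'][140:380,150:470],(800,600),interpolation=2))
T=robot.camera('top'); save('t9',cv2.resize(T['color'][150:240,180:300],(800,600),interpolation=2))
for n,c in(('top',T),('side',S)):
    for l,z in(('tag_face',.037),('scanner_grip',.105),('scanner_window',.01),('dock',.0)):
        for r in robot.tip_of(l,n)[:4]: print(n,l,round(r['p'],2),np.round(r['xy'],1),w(c,*r['xy'],z).round(4),w2c(w(c,*r['xy'],z)).round(4))
    for r in robot.outline_of('dock',n)[:1]:
        P=[w(c,u,v,.022)[:2] for v,u in zip(*np.nonzero(r['pixels']))]; R=cv2.minAreaRect(np.array(P,np.float32)); print('dock',r['p'],R)
    for r in robot.outline_of('scanner',n)[:4]:
        print('scanner',r['p'],r['xy'],r['pixels'].sum())
E
```

```text
t 14.97 at [0.5492 0.0944 0.2537] -0.0753 tilt [ 0.0058 -0.0013 -1.    ]
top scanner_grip 0.68 [232.6 234.6] [0.4514 0.2971 0.105 ] [-0.1813  0.2656]
top scanner_grip 0.65 [193.6 174.4] [0.6257 0.4121 0.105 ] [-0.0162  0.3934]
top scanner_grip 0.55 [218.9 198.7] [0.5544 0.3378 0.105 ] [-0.0818  0.314 ]
top scanner_window 0.69 [226.1 200.1] [0.5608 0.3395 0.01  ] [-0.0755  0.3161]
top scanner_window 0.66 [199.7 178.1] [0.6303 0.4225 0.01  ] [-0.0124  0.4041]
top scanner_window 0.65 [237.  236.2] [0.4496 0.3044 0.01  ] [-0.1838  0.2728]
dock 0.55 ((0.5536690950393677, 0.3306761085987091), (0.07281491160392761, 0.07979592680931091), 89.3477783203125)
scanner 0.8 [223.4, 200.6] 310
scanner 0.53 [234.0, 236.3] 218
scanner 0.46 [197.5, 175.3] 156
side tag_face 0.56 [260.3 290. ] [0.5816 0.2645 0.037 ] [-0.0491  0.2429]
side tag_face 0.51 [282.3 244.3] [0.5816 0.1238 0.037 ] [-0.0386  0.1026]
side scanner_grip 0.93 [195.9 337.1] [0.6118 0.4407 0.105 ] [-0.0323  0.4208]
side scanner_grip 0.91 [258.9 291. ] [0.5553 0.3332 0.105 ] [-0.0805  0.3095]
side scanner_grip 0.71 [328.4 294.2] [0.4443 0.3152 0.105 ] [-0.1898  0.2831]
side scanner_window 0.97 [262.4 330.7] [0.556  0.3319 0.01  ] [-0.0797  0.3082]
side scanner_window 0.71 [324.7 336.3] [0.4479 0.3197 0.01  ] [-0.1865  0.2879]
side scanner_window 0.65 [200.3 370.2] [0.6255 0.428  0.01  ] [-0.0176  0.4092]
side dock 0.89 [262.3 332.1] [0.5586 0.3268 0.    ] [-0.0767  0.3033]
side dock 0.56 [258.9 289.9] [0.5995 0.2289 0.    ] [-0.0286  0.2088]
dock 0.88 ((0.5515686869621277, 0.3401868939399719), (0.08299770951271057, 0.0870080292224884), 86.86991119384766)
scanner 0.96 [325.8, 310.4] 1288
scanner 0.81 [262.8, 306.9] 1703
scanner 0.69 [198.7, 350.3] 1103
```

View pics/s9.png

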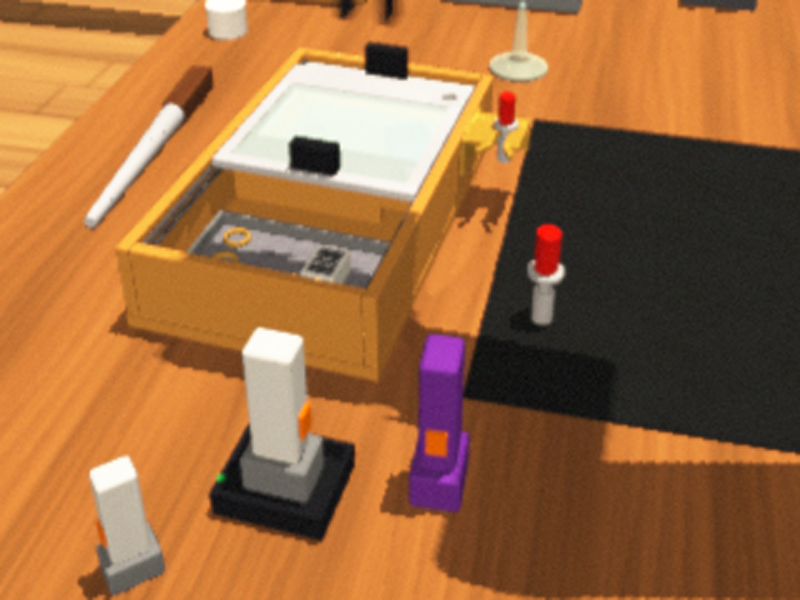

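View pics/t9.png

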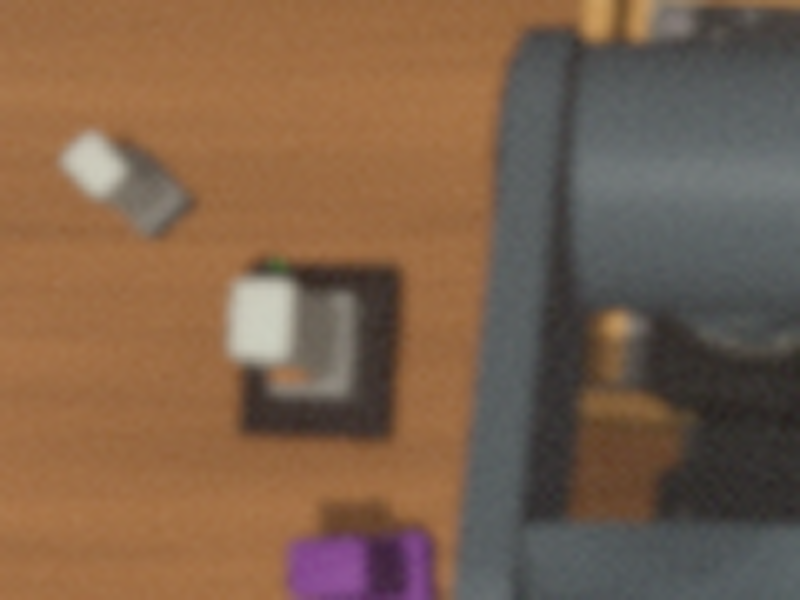

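The left door is fully open, with the tag at crop (327,263), and the pin is parked. Next I measure the scanner's position and yaw, and the tag.

```bash
python3 - <<'E'
from plan import *
o=robot.get_obs();print(o['q'].round(2),o['position'])
T=robot.camera('top');S=robot.camera('side')
g=T['color'][185:215,208:232].astype(int); mn=g.min(2); 
def wh(z,thr):
    up=cv2.resize(T['color'][185:215,208:232],None,fx=8,fy=8,interpolation=cv2.INTER_CUBIC).astype(int).min(2)
    m=(up>thr).astype(np.uint8); k,l,st,ce=cv2.connectedComponentsWithStats(m); i=1+st[1:,4].argmax()
    c=cv2.findContours((l==i).astype(np.uint8),0,2)[0]; c=max(c,key=cv2.contourArea)[:,0]
    P=np.array([w(T,208+(a+.5)/8-.5,185+(b+.5)/8-.5,z)[:2] for a,b in c],np.float32); return cv2.minAreaRect(P)
for thr in(140,150,160): print('grip top',thr,wh(.134,thr))
# dock dark contour at rim z .022
up=cv2.resize(T['color'][183:222,208:246],None,fx=8,fy=8,interpolation=cv2.INTER_CUBIC).astype(int).max(2)
for thr in (75,90):
    m=(up<thr).astype(np.uint8); k,l,st,ce=cv2.connectedComponentsWithStats(m); i=1+st[1:,4].argmax()
    c=max(cv2.findContours((l==i).astype(np.uint8),0,2)[0],key=cv2.contourArea)[:,0]
    P=np.array([w(T,208+(a+.5)/8-.5,183+(b+.5)/8-.5,.022)[:2] for a,b in c],np.float32); R=cv2.minAreaRect(P); print('dock',R,cv2.boxPoints(R).round(3))
# tag in side
a=S['color'][225:265,255:315]; save('tag_s',cv2.resize(a,(780,520),interpolation=2))
a=S['color'][265:350,220:300]; save('sc_s',cv2.resize(a,(560,595),interpolation=2))
E
```

```text
[-0.03  0.4   1.57 -0.    1.17  0.05] [0.54809607 0.09462812 0.25141893]
grip top 140 ((0.5539235472679138, 0.33104678988456726), (0.0258359182626009, 0.03381534293293953), 88.88317108154297)
grip top 150 ((0.554070234298706, 0.3310365378856659), (0.024363702163100243, 0.032046329230070114), 89.21238708496094)
grip top 160 ((0.5542338490486145, 0.33095067739486694), (0.022791380062699318, 0.030981363728642464), 89.35093688964844)
dock ((0.5533880591392517, 0.3314829170703888), (0.06505890190601349, 0.07540496438741684), 86.81912231445312) [[0.514 0.301]
 [0.589 0.297]
 [0.593 0.362]
 [0.518 0.366]]
dock ((0.5533599853515625, 0.3315037488937378), (0.06802036613225937, 0.07794521003961563), 86.78177642822266) [[0.513 0.3  ]
 [0.59  0.295]
 [0.594 0.363]
 [0.516 0.368]]
```

View pics/tag_s.png

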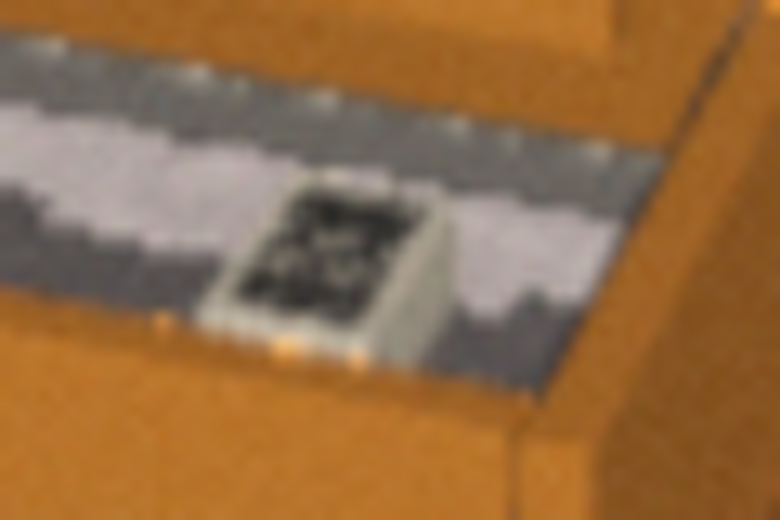

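View pics/sc_s.png

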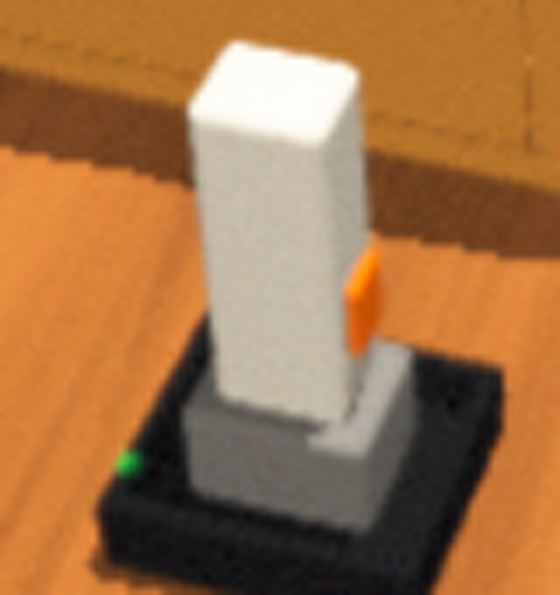

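```bash
python3 - <<'E'
from plan import *
plan([(.554,.331,.19,-.035),(.554,.331,.089,-.035)])
E
```

```text
t 15.77 at [0.5479 0.0947 0.2515] -0.0753 tilt [-2.e-04 -0.e+00 -1.e+00]
  tx 11.81 ty -0.59 tz 3.07 rz -0.0202 rows 4
  tx 11.81 ty -0.35 tz 3.07 rz -0.0202 rows 4
  -> reached (0.554, 0.331, 0.19, -0.035)
  tx 0.00 ty 0.00 tz 10.10 rz -0.0000 rows 3
  -> reached (0.554, 0.331, 0.089, -0.035)
```

>>> send_rows(deltas=[{"tx": 2.0,"ty": -0.1,"tz": 0.5,"rx": 0,"ry": 0,"rz": -0.005},{"tx": 4.5,"ty": -0.2,"tz": 1.1,"rx": 0,"ry": 0,"rz": -0.01},{"tx": 8.0,"ty": -0.4,"tz": 2.0,"rx": 0,"ry": 0,"rz": -0.015},{"tx": 11.81,"ty": -0.59,"tz": 3.07,"rx": 0,"ry": 0,"rz": -0.0202}], claw=7)

```text
time: 16.1
position: [0.5515, 0.2132, 0.2213]
tool_rot: [0.727, 0.687, 0.001, 0.001]
ft_force: [-0.1, -0.3, 0.0]
grip_width: 0.0705
```

>>> send_rows(deltas=[{"tx": 3.8,"ty": -0.1,"tz": 1.0,"rx": 0,"ry": 0,"rz": -0.005},{"tx": 7.4,"ty": -0.2,"tz": 2.0,"rx": 0,"ry": 0,"rz": -0.01},{"tx": 10.2,"ty": -0.3,"tz": 2.7,"rx": 0,"ry": 0,"rz": -0.018},{"tx": 11.81,"ty": -0.35,"tz": 3.07,"rx": 0,"ry": 0,"rz": -0.0202},{"tx": 11.81,"ty": -0.35,"tz": 3.07,"rx": 0,"ry": 0,"rz": -0.0202}])

```text
time: 16.52
position: [0.553, 0.3341, 0.189]
tool_rot: [0.718, 0.696, -0.0, -0.001]
ft_force: [0.4, 0.0, -0.3]
grip_width: 0.07
```

>>> send_rows(deltas=[{"tx": 0,"ty": 0,"tz": 1,"rx": 0,"ry": 0,"rz": 0},{"tx": 0,"ty": 0,"tz": 2,"rx": 0,"ry": 0,"rz": 0},{"tx": 0,"ty": 0,"tz": 2.5,"rx": 0,"ry": 0,"rz": 0},{"tx": 0,"ty": 0,"tz": 2.5,"rx": 0,"ry": 0,"rz": 0},{"tx": 0,"ty": 0,"tz": 2.5,"rx": 0,"ry": 0,"rz": 0}])

```text
time: 16.93
position: [0.5538, 0.3296, 0.1647]
tool_rot: [0.72, 0.694, -0.001, -0.0]
ft_force: [0.3, 0.4, -0.2]
grip_width: 0.07
```

```bash
python3 - <<'E'
from plan import *
plan([(.554,.331,.089,-.035)])
S=robot.camera('side'); save('s10',cv2.resize(S['color'][220:350,190:340],(690,598),interpolation=2))
T=robot.camera('top'); save('t10',cv2.resize(T['color'][130:230,260:400],(798,570),interpolation=2))
save('t10b',cv2.resize(T['color'][170:215,270:330],(800,600),interpolation=0))
for l,z in(('tag_face',.037),('tag',.017),('door_left_knob',.1)):
  for r in robot.tip_of(l,'top')[:4]: print(l,round(r['p'],2),np.round(r['xy'],1),w(T,*r['xy'],z).round(4),w2c(w(T,*r['xy'],z)).round(4))
E
```

```text
t 16.93 at [0.5538 0.3296 0.1647] -0.0366 tilt [-1.3e-03 -6.0e-04 -1.0e+00]
  tx 0.14 ty 0.01 tz 7.57 rz -0.0016 rows 2
  -> reached (0.554, 0.331, 0.089, -0.035)
tag_face 0.66 [297.7 188.2] [0.5915 0.1167 0.037 ] [-0.0281  0.0963]
tag_face 0.45 [293.5 161.6] [0.6734 0.1293 0.037 ] [0.0526 0.115 ]
tag 0.48 [231.  205.3] [0.5438 0.3225 0.017 ] [-0.0911  0.2979]
tag 0.43 [293.2 190.7] [0.5867 0.132  0.017 ] [-0.034   0.1111]
door_left_knob 0.59 [319.6 178. ] [0.6118 0.049  0.1   ] [-0.0028  0.0302]
```

View pics/s10.png

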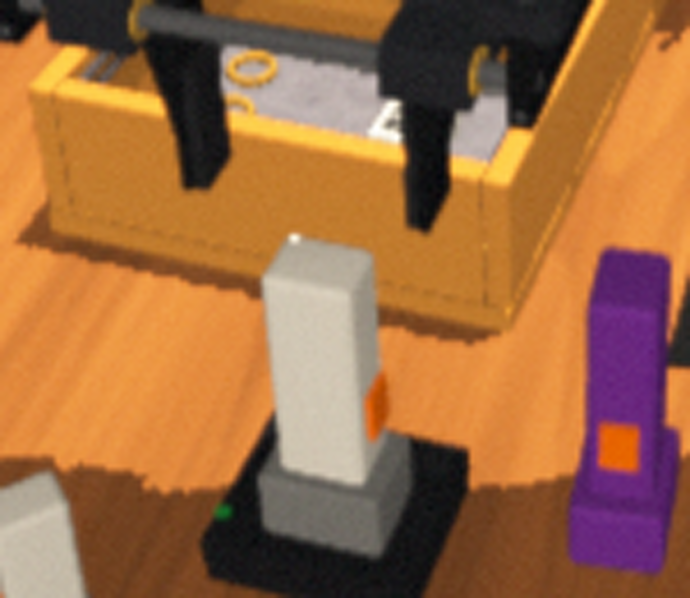

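View pics/t10.png

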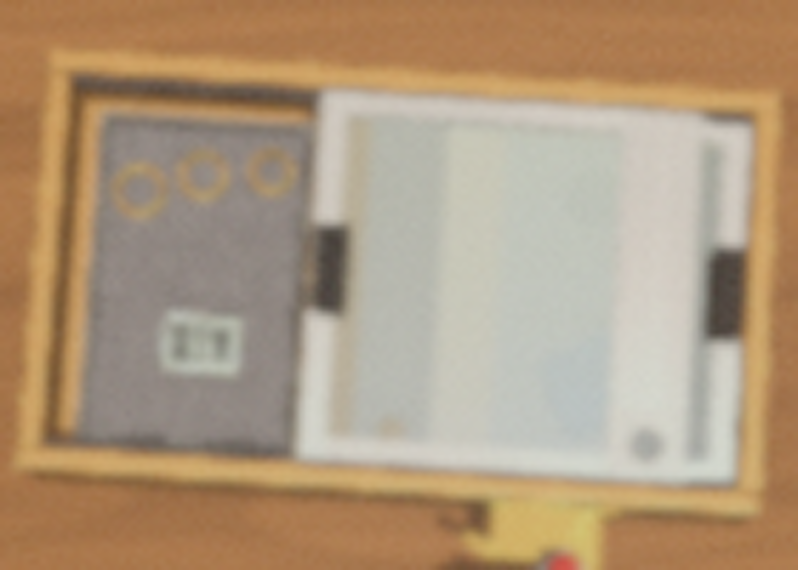

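View pics/t10b.png

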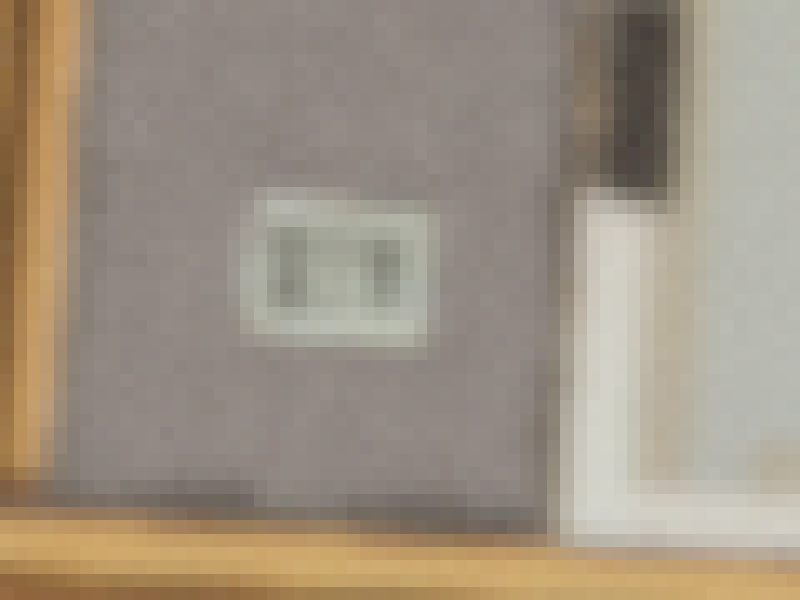

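The tag is at top px (294.9,189.8), the door is fully over to the right, and the rings are untouched. I descend onto the scanner grip.

>>> send_rows(deltas=[{"tx": 0,"ty": 0,"tz": 1.5,"rx": 0,"ry": 0,"rz": 0},{"tx": 0,"ty": 0,"tz": 3.5,"rx": 0,"ry": 0,"rz": 0},{"tx": 0,"ty": 0,"tz": 5.5,"rx": 0,"ry": 0,"rz": 0},{"tx": 0,"ty": 0,"tz": 7,"rx": 0,"ry": 0,"rz": 0},{"tx": 0,"ty": 0,"tz": 7.6,"rx": 0,"ry": 0,"rz": 0}])

```text
time: 17.6
position: [0.5525, 0.3305, 0.0872]
tool_rot: [0.719, 0.695, -0.002, -0.001]
ft_force: [-0.2, 0.1, -0.7]
grip_width: 0.0702
```

>>> send_rows(deltas=[{"tx": 0,"ty": 0,"tz": 0,"rx": 0,"ry": 0,"rz": 0},{"tx": 0,"ty": 0,"tz": 0,"rx": 0,"ry": 0,"rz": 0},{"tx": 0,"ty": 0,"tz": 0,"rx": 0,"ry": 0,"rz": 0},{"tx": 0,"ty": 0,"tz": 0,"rx": 0,"ry": 0,"rz": 0},{"tx": 0,"ty": 0,"tz": 0,"rx": 0,"ry": 0,"rz": 0}], claw=2.8, squeeze=25)

```text
time: 18.02
position: [0.5545, 0.3313, 0.0905]
tool_rot: [0.719, 0.695, 0.001, 0.0]
ft_force: [0.3, -0.6, -0.1]
grip_width: 0.0445
```

>>> send_rows(deltas=[{"tx": 0,"ty": 0,"tz": 0,"rx": 0,"ry": 0,"rz": 0},{"tx": 0,"ty": 0,"tz": 0,"rx": 0,"ry": 0,"rz": 0},{"tx": 0,"ty": 0,"tz": 0,"rx": 0,"ry": 0,"rz": 0},{"tx": 0,"ty": 0,"tz": 0,"rx": 0,"ry": 0,"rz": 0}])

```text
time: 18.35
position: [0.5543, 0.3312, 0.0899]
tool_rot: [0.719, 0.695, 0.001, 0.0]
ft_force: [0.4, 0.5, 3.5]
grip_width: 0.0336
```

```bash
python3 - <<'E'
from plan import *
plan([]);print(robot.get_obs()['grip_width'])
T=robot.camera('top');S=robot.camera('side')
a=w(T,294.85,189.75,.037);b=w(S,280.1,244.3,.037); print(a,w2c(a),b,w2c(b))
save('s11',cv2.resize(S['color'][220:350,190:340],(690,598),interpolation=2))
E
```

```text
t 18.35 at [0.5543 0.3312 0.0899] -0.0348 tilt [ 1.1e-03  5.0e-04 -1.0e+00]
0.033572168438269614
[0.58691072 0.12536539 0.037     ] [-0.03333872  0.10455618] [0.58611789 0.12488299 0.037     ] [-0.03409307  0.10401558]
```

View pics/s11.png

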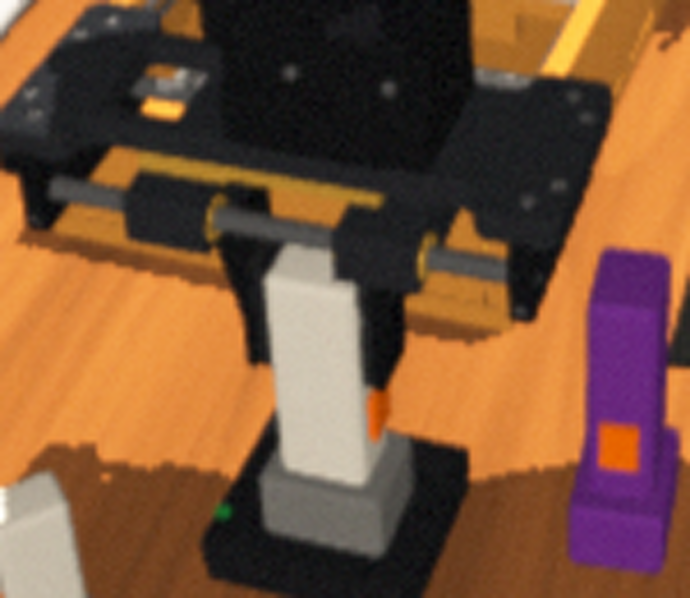

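```bash
python3 - <<'E'
from plan import *
y=-.0348
plan([(.5543,.3312,.215,y),(.5865,.1252,.215,y),(.5865,.1252,.1465,y)],start=(.5543,.3312,.0895,y))
E
```

```text
t 18.45 at [0.5543 0.3312 0.0895] -0.0348 tilt [ 1.1e-03  5.0e-04 -1.0e+00]
  tx 0.00 ty 0.00 tz -12.55 rz -0.0000 rows 4
  -> reached (0.5543, 0.3312, 0.215, -0.0348)
  tx -10.24 ty 1.97 tz -0.00 rz -0.0000 rows 3
  tx -10.24 ty 1.97 tz -0.00 rz -0.0000 rows 3
  -> reached (0.5865, 0.1252, 0.215, -0.0348)
  tx 0.00 ty 0.00 tz 6.85 rz -0.0000 rows 2
  -> reached (0.5865, 0.1252, 0.1465, -0.0348)
```

>>> send_rows(deltas=[{"tx": 0,"ty": 0,"tz": -1,"rx": 0,"ry": 0,"rz": 0},{"tx": 0,"ty": 0,"tz": -2.5,"rx": 0,"ry": 0,"rz": 0},{"tx": 0,"ty": 0,"tz": -4,"rx": 0,"ry": 0,"rz": 0},{"tx": 0,"ty": 0,"tz": -5.5,"rx": 0,"ry": 0,"rz": 0},{"tx": 0,"ty": 0,"tz": -7,"rx": 0,"ry": 0,"rz": 0}])

```text
time: 18.87
position: [0.553, 0.3307, 0.1596]
tool_rot: [0.719, 0.695, -0.001, -0.0]
ft_force: [0.3, 0.1, -1.2]
grip_width: 0.0341
```

>>> send_rows(deltas=[{"tx": 0,"ty": 0,"tz": -2,"rx": 0,"ry": 0,"rz": 0},{"tx": 0,"ty": 0,"tz": -4,"rx": 0,"ry": 0,"rz": 0},{"tx": 0,"ty": 0,"tz": -5.5,"rx": 0,"ry": 0,"rz": 0},{"tx": 0,"ty": 0,"tz": -5.5,"rx": 0,"ry": 0,"rz": 0}])

```text
time: 19.2
position: [0.5555, 0.3318, 0.2179]
tool_rot: [0.719, 0.695, 0.003, 0.001]
ft_force: [1.5, 0.8, -1.3]
grip_width: 0.0341
```

>>> send_rows(deltas=[{"tx": -1.2,"ty": 0.2,"tz": 0,"rx": 0,"ry": 0,"rz": 0},{"tx": -3,"ty": 0.6,"tz": 0,"rx": 0,"ry": 0,"rz": 0},{"tx": -5.2,"ty": 1.0,"tz": 0,"rx": 0,"ry": 0,"rz": 0},{"tx": -7.6,"ty": 1.5,"tz": 0,"rx": 0,"ry": 0,"rz": 0},{"tx": -10.24,"ty": 1.97,"tz": 0,"rx": 0,"ry": 0,"rz": 0}])

```text
time: 19.62
position: [0.5684, 0.2263, 0.2121]
tool_rot: [0.719, 0.695, -0.002, -0.001]
ft_force: [0.6, -0.4, -2.5]
grip_width: 0.0339
```

>>> send_rows(deltas=[{"tx": -2.6,"ty": 0.5,"tz": 0,"rx": 0,"ry": 0,"rz": 0},{"tx": -5.2,"ty": 1.0,"tz": 0,"rx": 0,"ry": 0,"rz": 0},{"tx": -7.5,"ty": 1.4,"tz": 0,"rx": 0,"ry": 0,"rz": 0},{"tx": -9.2,"ty": 1.8,"tz": 0,"rx": 0,"ry": 0,"rz": 0},{"tx": -10.24,"ty": 1.97,"tz": 0,"rx": 0,"ry": 0,"rz": 0}])

```text
time: 20.03
position: [0.585, 0.1219, 0.2123]
tool_rot: [0.72, 0.694, -0.002, -0.001]
ft_force: [-0.5, -0.9, -1.6]
grip_width: 0.0339
```

>>> send_rows(deltas=[{"tx": 0,"ty": 0,"tz": 0,"rx": 0,"ry": 0,"rz": 0},{"tx": 0,"ty": 0,"tz": 0,"rx": 0,"ry": 0,"rz": 0},{"tx": 0,"ty": 0,"tz": 0,"rx": 0,"ry": 0,"rz": 0}])

```text
time: 20.28
position: [0.5853, 0.1257, 0.2136]
tool_rot: [0.719, 0.695, -0.0, -0.001]
ft_force: [0.5, -0.6, -2.0]
grip_width: 0.0336
```

```bash
python3 - <<'E'
from plan import *
plan([(.5865,.1252,.1465,-.0348)]);print(robot.get_obs()['grip_width'])
T=robot.camera('top');S=robot.camera('side')
save('s12',cv2.resize(S['color'][120:280,200:380],(675,600),interpolation=2))
E
```

```text
t 20.28 at [0.5853 0.1257 0.2136] -0.0344 tilt [-1.6e-03  6.0e-04 -1.0e+00]
  tx -0.04 ty 0.12 tz 6.71 rz 0.0004 rows 2
  -> reached (0.5865, 0.1252, 0.1465, -0.0348)
0.03362247001481214
```

View pics/s12.png

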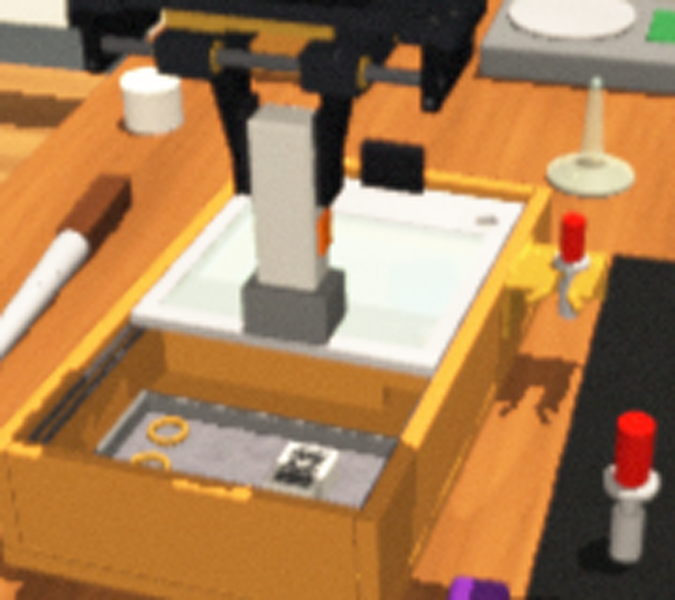

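The scanner is upright above the tag, so I lower it.

>>> send_rows(deltas=[{"tx": 0,"ty": 0,"tz": 1.2,"rx": 0,"ry": 0,"rz": 0},{"tx": 0,"ty": 0,"tz": 3,"rx": 0,"ry": 0,"rz": 0},{"tx": 0,"ty": 0,"tz": 4.8,"rx": 0,"ry": 0,"rz": 0},{"tx": 0,"ty": 0,"tz": 6.1,"rx": 0,"ry": 0,"rz": 0},{"tx": 0,"ty": 0,"tz": 6.75,"rx": 0,"ry": 0,"rz": 0}])

```text
time: 20.8
position: [0.5846, 0.1261, 0.1449]
tool_rot: [0.719, 0.695, -0.001, -0.001]
ft_force: [-1.0, 0.7, -1.8]
grip_width: 0.0339
```

>>> send_rows(deltas=[{"tx": 0,"ty": 0,"tz": 0,"rx": 0,"ry": 0,"rz": 0},{"tx": 0,"ty": 0,"tz": 0,"rx": 0,"ry": 0,"rz": 0},{"tx": 0,"ty": 0,"tz": 0,"rx": 0,"ry": 0,"rz": 0},{"tx": 0,"ty": 0,"tz": 0,"rx": 0,"ry": 0,"rz": 0},{"tx": 0,"ty": 0,"tz": 0,"rx": 0,"ry": 0,"rz": 0}])

```text
time: 21.22
position: [0.5867, 0.1251, 0.1478]
tool_rot: [0.719, 0.695, 0.001, 0.001]
ft_force: [-1.3, 0.4, -1.4]
grip_width: 0.0336
```

```bash
python3 - <<'E'
from plan import *
plan([(.5865,.1252,.1465,-.0348)]);print(robot.get_obs()['grip_width'])
S=robot.camera('side')
save('s13',cv2.resize(S['color'][180:270,230:330],(667,600),interpolation=2))
print('expected underside corners px, front edge', [px(S,[*(np.array([.5865,.1252])+a*np.array([.9994,-.035])+b*np.array([.035,.9994])),.067]).round(1) for a,b in((-.024,.018),(.024,.018),(-.024,-.018))])
E
```

```text
t 21.22 at [0.5867 0.1251 0.1478] -0.0346 tilt [ 0.002  0.    -1.   ]
  tx 0.01 ty -0.02 tz 0.13 rz 0.0002 rows 1
  -> reached (0.5865, 0.1252, 0.1465, -0.0348)
0.03356976406210092
expected underside corners px, front edge [array([287.5, 239.8]), array([265.5, 236.2]), array([292.8, 229.9])]
```

View pics/s13.png

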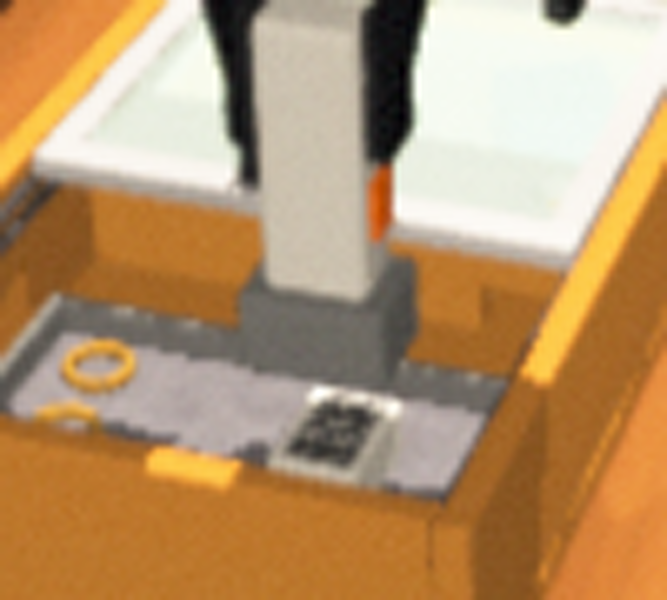

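>>> send_rows(deltas=[{"tx": 0,"ty": 0,"tz": 0.1,"rx": 0,"ry": 0,"rz": 0},{"tx": 0,"ty": 0,"tz": 0.2,"rx": 0,"ry": 0,"rz": 0},{"tx": 0,"ty": 0,"tz": 0.2,"rx": 0,"ry": 0,"rz": 0},{"tx": 0,"ty": 0,"tz": 0.2,"rx": 0,"ry": 0,"rz": 0},{"tx": 0,"ty": 0,"tz": 0.2,"rx": 0,"ry": 0,"rz": 0}])

```text
time: 21.68
position: [0.586, 0.125, 0.1447]
tool_rot: [0.719, 0.695, -0.0, -0.0]
ft_force: [0.2, -0.0, -1.0]
grip_width: 0.0338
```

>>> send_rows(deltas=[{"tx": 0,"ty": 0,"tz": 0,"rx": 0,"ry": 0,"rz": 0},{"tx": 0,"ty": 0,"tz": 0,"rx": 0,"ry": 0,"rz": 0},{"tx": 0,"ty": 0,"tz": 0,"rx": 0,"ry": 0,"rz": 0},{"tx": 0,"ty": 0,"tz": 0,"rx": 0,"ry": 0,"rz": 0},{"tx": 0,"ty": 0,"tz": 0,"rx": 0,"ry": 0,"rz": 0}])

```text
time: 22.1
position: [0.5861, 0.125, 0.1447]
tool_rot: [0.719, 0.695, -0.0, -0.0]
ft_force: [0.1, 0.2, -2.3]
grip_width: 0.034
```

```bash
python3 - <<'E'
from plan import *
plan([]);
S=robot.camera('side');T=robot.camera('top')
for l,z in(('scanner_window',.067),('scanner_grip',.162)):
  for n,c in(('side',S),):
    for r in robot.tip_of(l,n)[:4]: print(l,n,round(r['p'],2),np.round(r['xy'],1),w(c,*r['xy'],z).round(4),'exp',px(c,[.5865,.1252,z]).round(1))
p=robot.get_obs()
# depth of front face of foot
for u,v in((272,226),(276,228),(280,229),(276,210),(276,200)): print(u,v,w(S,u,v).round(4))
g=cv2.cvtColor(S['color'],cv2.COLOR_RGB2GRAY)
for u in(270,275,280,285): print(u,g[214:246,u])
E
```

```text
t 22.1 at [0.5861 0.125  0.1447] -0.0348 tilt [-0.  0. -1.]
scanner_window side 0.84 [280.7 234.2] [0.5824 0.1286 0.067 ] exp [279.3 233. ]
scanner_window side 0.75 [202.1 369.3] [0.5971 0.4627 0.067 ] exp [279.3 233. ]
scanner_window side 0.59 [325.1 335.2] [0.4388 0.3648 0.067 ] exp [279.3 233. ]
scanner_grip side 0.88 [326.  294.9] [0.4371 0.3745 0.162 ] exp [277.4 194.1]
scanner_grip side 0.73 [278.2 190.8] [0.5887 0.1125 0.162 ] exp [277.4 194.1]
scanner_grip side 0.51 [351.5 165.5] [ 0.4623 -0.0322  0.162 ] exp [277.4 194.1]
272 226 [0.5954 0.1426 0.0955]
276 228 [0.5865 0.1444 0.0932]
280 229 [0.5787 0.1427 0.0908]
276 210 [0.5867 0.1378 0.1325]
276 200 [0.5858 0.1373 0.1557]
270 [187 181 181 181 178 175 172 169 164 136 103 100 106 108 105 106 106 104
 105 104 106 105 112 158 176 178 169 168 172 177 181 177]
275 [194 193 192 192 194 194 191 192 191 189 167 119 101 108 108 104 107 105
 104 103 104 102 103 110 153 178 174 167 164 129 104  89]
280 [199 194 194 193 194 194 195 195 197 194 193 156 112 104 106 106 107 106
 104 105 106 103 106 112 137 133  87  46  60 103  85  98]
285 [147 147 151 152 153 154 155 158 156 159 163 136 101  94 105 109 105 104
 105 107 107 104 105 105 112 133 135 100  65  84 123 146]
```

>>> send_rows(deltas=[{"tx": 0,"ty": 0,"tz": 0,"rx": 0,"ry": 0,"rz": 0},{"tx": 0,"ty": 0,"tz": 0,"rx": 0,"ry": 0,"rz": 0},{"tx": 0,"ty": 0,"tz": 0,"rx": 0,"ry": 0,"rz": 0},{"tx": 0,"ty": 0,"tz": 0,"rx": 0,"ry": 0,"rz": 0},{"tx": 0,"ty": 0,"tz": 0,"rx": 0,"ry": 0,"rz": 0}])

```text
time: 22.72
position: [0.5861, 0.125, 0.1447]
tool_rot: [0.719, 0.695, 0.0, -0.0]
ft_force: [-0.6, -0.6, -1.5]
grip_width: 0.0341
```

>>> send_rows(deltas=[{"tx": 0,"ty": 0,"tz": 0,"rx": 0,"ry": 0,"rz": 0},{"tx": 0,"ty": 0,"tz": 0,"rx": 0,"ry": 0,"rz": 0},{"tx": 0,"ty": 0,"tz": 0,"rx": 0,"ry": 0,"rz": 0},{"tx": 0,"ty": 0,"tz": 0,"rx": 0,"ry": 0,"rz": 0},{"tx": 0,"ty": 0,"tz": 0,"rx": 0,"ry": 0,"rz": 0}])

```text
time: 23.13
position: [0.5861, 0.125, 0.1447]
tool_rot: [0.719, 0.695, 0.0, -0.0]
ft_force: [1.0, 0.8, -1.3]
grip_width: 0.0342
```

The scanner was held steady over the tag for more than 1.5 s, with the window 28–34 mm above it. I hold a little longer, then go back to the dock.

>>> send_rows(deltas=[{"tx": 0,"ty": 0,"tz": 0,"rx": 0,"ry": 0,"rz": 0},{"tx": 0,"ty": 0,"tz": 0,"rx": 0,"ry": 0,"rz": 0},{"tx": 0,"ty": 0,"tz": 0,"rx": 0,"ry": 0,"rz": 0},{"tx": 0,"ty": 0,"tz": 0,"rx": 0,"ry": 0,"rz": 0}])

```text
time: 23.47
position: [0.5861, 0.125, 0.1448]
tool_rot: [0.719, 0.695, 0.0, 0.0]
ft_force: [-0.1, 0.9, -1.9]
grip_width: 0.034
```

>>> send_rows(deltas=[{"tx": 0,"ty": 0,"tz": -1,"rx": 0,"ry": 0,"rz": 0},{"tx": 0,"ty": 0,"tz": -2.8,"rx": 0,"ry": 0,"rz": 0},{"tx": 0,"ty": 0,"tz": -4.8,"rx": 0,"ry": 0,"rz": 0},{"tx": 0,"ty": 0,"tz": -6.4,"rx": 0,"ry": 0,"rz": 0},{"tx": 0,"ty": 0,"tz": -7.0,"rx": 0,"ry": 0,"rz": 0}])

```text
time: 23.88
position: [0.5878, 0.1251, 0.2182]
tool_rot: [0.719, 0.695, 0.002, 0.002]
ft_force: [0.4, -0.4, -2.6]
grip_width: 0.034
```

>>> send_rows(deltas=[{"tx": 1.2,"ty": -0.2,"tz": 0,"rx": 0,"ry": 0,"rz": 0},{"tx": 3,"ty": -0.6,"tz": 0,"rx": 0,"ry": 0,"rz": 0},{"tx": 5.2,"ty": -1.0,"tz": 0,"rx": 0,"ry": 0,"rz": 0},{"tx": 7.6,"ty": -1.5,"tz": 0,"rx": 0,"ry": 0,"rz": 0},{"tx": 10.24,"ty": -1.97,"tz": 0,"rx": 0,"ry": 0,"rz": 0}])

```text
time: 24.3
position: [0.5686, 0.2291, 0.2135]
tool_rot: [0.72, 0.694, -0.001, -0.001]
ft_force: [0.6, -1.0, -1.8]
grip_width: 0.0337
```

>>> send_rows(deltas=[{"tx": 2.6,"ty": -0.5,"tz": 0,"rx": 0,"ry": 0,"rz": 0},{"tx": 5.2,"ty": -1.0,"tz": 0,"rx": 0,"ry": 0,"rz": 0},{"tx": 7.5,"ty": -1.4,"tz": 0,"rx": 0,"ry": 0,"rz": 0},{"tx": 9.2,"ty": -1.8,"tz": 0,"rx": 0,"ry": 0,"rz": 0},{"tx": 10.24,"ty": -1.97,"tz": 0,"rx": 0,"ry": 0,"rz": 0}])

```text
time: 24.72
position: [0.5517, 0.3338, 0.2133]
tool_rot: [0.718, 0.696, -0.001, -0.001]
ft_force: [-0.0, -0.3, -2.6]
grip_width: 0.034
```

>>> send_rows(deltas=[{"tx": 0,"ty": 0,"tz": 1.2,"rx": 0,"ry": 0,"rz": 0},{"tx": 0,"ty": 0,"tz": 3.2,"rx": 0,"ry": 0,"rz": 0},{"tx": 0,"ty": 0,"tz": 5.4,"rx": 0,"ry": 0,"rz": 0},{"tx": 0,"ty": 0,"tz": 7.2,"rx": 0,"ry": 0,"rz": 0},{"tx": 0,"ty": 0,"tz": 8.4,"rx": 0,"ry": 0,"rz": 0}])

```text
time: 25.13
position: [0.5521, 0.3293, 0.1273]
tool_rot: [0.72, 0.694, -0.003, -0.001]
ft_force: [0.3, -1.1, -1.6]
grip_width: 0.034
```

```bash
python3 - <<'E'
from plan import *
plan([(.5543,.3312,.0905,-.0348)]);print(robot.get_obs()['grip_width'])
S=robot.camera('side')
save('s14',cv2.resize(S['color'][220:350,190:340],(690,598),interpolation=2))
E
```

```text
t 25.13 at [0.5521 0.3293 0.1273] -0.0357 tilt [-0.0049 -0.0025 -1.    ]
  tx 0.20 ty 0.21 tz 3.68 rz -0.0009 rows 1
  -> reached (0.5543, 0.3312, 0.0905, -0.0348)
0.0340141283189832
```

View pics/s14.png

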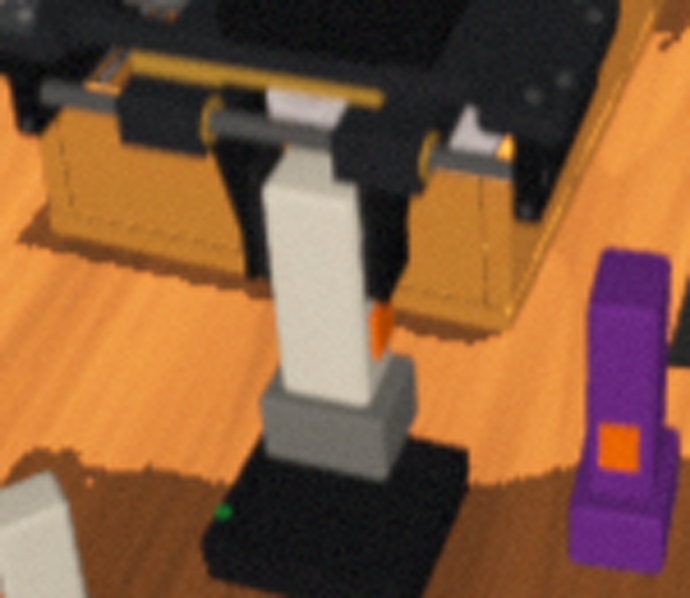

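The scanner is upright over the dock, so I lower it gently.

>>> send_rows(deltas=[{"tx": 0,"ty": 0,"tz": 0.6,"rx": 0,"ry": 0,"rz": 0},{"tx": 0,"ty": 0,"tz": 1.5,"rx": 0,"ry": 0,"rz": 0},{"tx": 0,"ty": 0,"tz": 2.4,"rx": 0,"ry": 0,"rz": 0},{"tx": 0,"ty": 0,"tz": 3.2,"rx": 0,"ry": 0,"rz": 0},{"tx": 0,"ty": 0,"tz": 3.6,"rx": 0,"ry": 0,"rz": 0}])

```text
time: 25.6
position: [0.5534, 0.3308, 0.0938]
tool_rot: [0.719, 0.695, -0.001, -0.0]
ft_force: [-0.8, -0.2, -0.8]
grip_width: 0.0341
```

>>> send_rows(deltas=[{"tx": 0,"ty": 0,"tz": 0,"rx": 0,"ry": 0,"rz": 0},{"tx": 0,"ty": 0,"tz": 0.15,"rx": 0,"ry": 0,"rz": 0},{"tx": 0,"ty": 0,"tz": 0.3,"rx": 0,"ry": 0,"rz": 0},{"tx": 0,"ty": 0,"tz": 0.4,"rx": 0,"ry": 0,"rz": 0},{"tx": 0,"ty": 0,"tz": 0.4,"rx": 0,"ry": 0,"rz": 0}])

```text
time: 26.02
position: [0.5539, 0.3311, 0.0909]
tool_rot: [0.719, 0.695, 0.0, 0.0]
ft_force: [0.1, -1.0, -2.5]
grip_width: 0.0343
```

>>> send_rows(deltas=[{"tx": 0,"ty": 0,"tz": 0.08,"rx": 0,"ry": 0,"rz": 0},{"tx": 0,"ty": 0,"tz": 0.15,"rx": 0,"ry": 0,"rz": 0},{"tx": 0,"ty": 0,"tz": 0.15,"rx": 0,"ry": 0,"rz": 0}])

```text
time: 26.27
position: [0.5541, 0.3311, 0.0899]
tool_rot: [0.719, 0.695, 0.0, 0.0]
ft_force: [-0.2, -0.3, 1.0]
grip_width: 0.0343
```

```bash
python3 - <<'E'
from plan import *
plan([]);print(robot.get_obs()['ft_force'],robot.get_obs()['grip_width'])
S=robot.camera('side')
save('s15',cv2.resize(S['color'][220:350,190:340],(690,598),interpolation=2))
E
```

```text
t 26.27 at [0.5541 0.3311 0.0899] -0.0348 tilt [ 6.e-04  3.e-04 -1.e+00]
[-0.20364951 -0.29954089  1.04410328] 0.0343170470428739
```

View pics/s15.png

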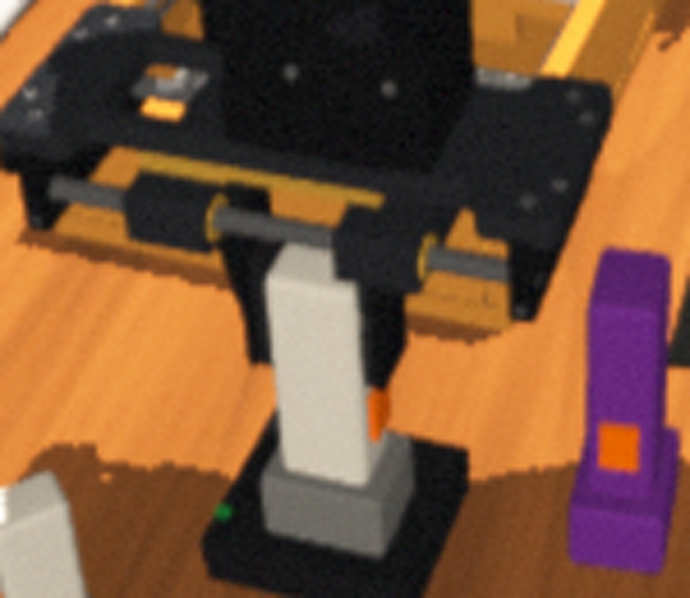

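The scanner is seated in the dock as before and I felt contact. I release and retreat upward.

>>> send_rows(deltas=[{"tx": 0,"ty": 0,"tz": 0,"rx": 0,"ry": 0,"rz": 0},{"tx": 0,"ty": 0,"tz": 0,"rx": 0,"ry": 0,"rz": 0},{"tx": 0,"ty": 0,"tz": 0,"rx": 0,"ry": 0,"rz": 0}], squeeze=4)

```text
time: 26.57
position: [0.5543, 0.3312, 0.0898]
tool_rot: [0.719, 0.695, 0.001, 0.0]
ft_force: [0.2, -0.0, 2.3]
grip_width: 0.0346
```

>>> send_rows(deltas=[{"tx": 0,"ty": 0,"tz": 0,"rx": 0,"ry": 0,"rz": 0},{"tx": 0,"ty": 0,"tz": 0,"rx": 0,"ry": 0,"rz": 0},{"tx": 0,"ty": 0,"tz": 0,"rx": 0,"ry": 0,"rz": 0},{"tx": 0,"ty": 0,"tz": 0,"rx": 0,"ry": 0,"rz": 0},{"tx": 0,"ty": 0,"tz": 0,"rx": 0,"ry": 0,"rz": 0}], claw=7)

```text
time: 26.98
position: [0.5536, 0.331, 0.089]
tool_rot: [0.719, 0.695, -0.0, -0.0]
ft_force: [-0.0, 0.4, 0.4]
grip_width: 0.0597
```

>>> send_rows(deltas=[{"tx": 0,"ty": 0,"tz": -1,"rx": 0,"ry": 0,"rz": 0},{"tx": 0,"ty": 0,"tz": -3,"rx": 0,"ry": 0,"rz": 0},{"tx": 0,"ty": 0,"tz": -6,"rx": 0,"ry": 0,"rz": 0},{"tx": 0,"ty": 0,"tz": -9,"rx": 0,"ry": 0,"rz": 0},{"tx": 0,"ty": 0,"tz": -12,"rx": 0,"ry": 0,"rz": 0}])

```text
time: 27.4
position: [0.5536, 0.3309, 0.211]
tool_rot: [0.719, 0.695, -0.0, -0.0]
ft_force: [0.1, -0.3, -0.4]
grip_width: 0.0699
```

>>> send_rows(deltas=[{"tx": 2,"ty": 0,"tz": -3,"rx": 0,"ry": 0,"rz": 0},{"tx": 5,"ty": 0,"tz": -5,"rx": 0,"ry": 0,"rz": 0},{"tx": 8,"ty": 0,"tz": -5,"rx": 0,"ry": 0,"rz": 0},{"tx": 10,"ty": 0,"tz": -5,"rx": 0,"ry": 0,"rz": 0},{"tx": 10,"ty": 0,"tz": -5,"rx": 0,"ry": 0,"rz": 0}])

```text
time: 27.82
position: [0.5569, 0.4353, 0.2608]
tool_rot: [0.718, 0.696, 0.002, -0.0]
ft_force: [-0.8, -0.1, -0.0]
grip_width: 0.0698
```

```bash
python3 - <<'E'
from plan import *
plan([])
S=robot.camera('side');T=robot.camera('top')
save('s16',cv2.resize(S['color'][140:380,150:470],(800,600),interpolation=2))
save('t16',cv2.resize(T['color'][130:260,190:470],(798,370),interpolation=2))
E
```

```text
t 27.82 at [0.5569 0.4353 0.2608] -0.0311 tilt [ 0.0026  0.0037 -1.    ]
```

View pics/s16.png

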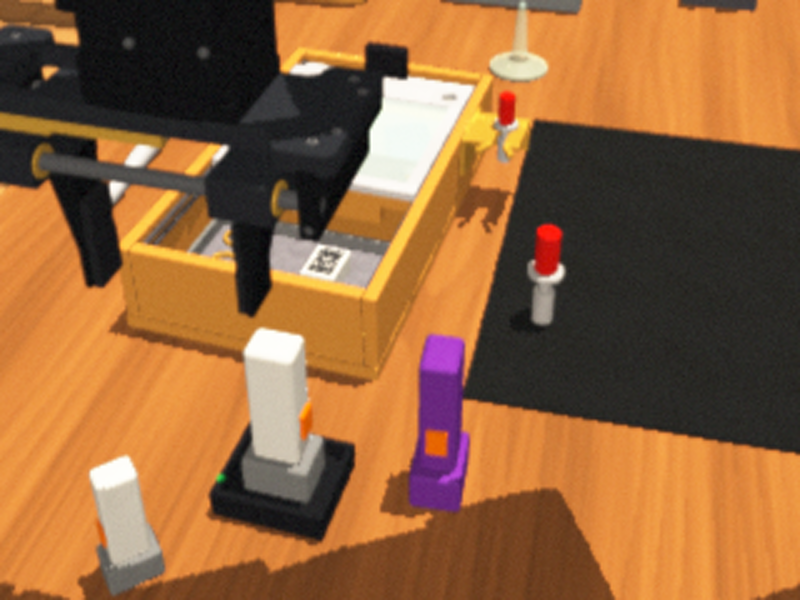

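View pics/t16.png

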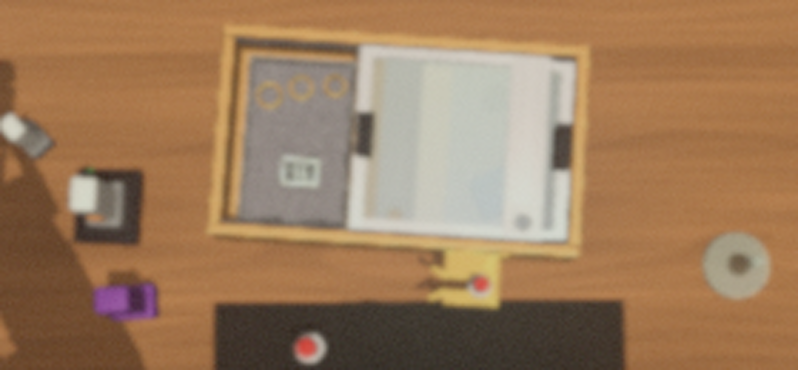

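The final view shows everything in place: pin in the notch at side crop (507,120), left door open, scanner upright in the dock at (275,410), and rings and bystanders where they started. I hand it in.

```bash
python3 - <<'E'
from rig import robot
print(robot.hand_in(), robot.get_obs()['time'])
E
```

```text
the job is handed in; nothing more can be done
the job is handed in; nothing more can be done
```

I did the whole job in the order asked and handed it in at about 28 s of robot time. The hand-in gave no verdict.

- **Pin:** I lifted it out of the bore, slid it along the slot, lowered it onto its collar and let go. In the last pictures it hangs upright at the closed end. I never felt it touch the end wall; by position it is within about 2 mm of it.
- **Door:** I pushed only the left door, which covers the tagged tray. It stopped moving at about 10–11 N, well above its 1.5 N friction, so I took that as the stop. The other door was not moved.
- **Scan:** I held the large white scanner upright and still over the tag for about 2 s.
- **Scan height:** The height readings disagreed somewhat. The arm position put the window about 28 mm above the tag and the camera edge about 30 mm. A rougher depth reading gave about 34 mm.
- **Scanner back in the dock:** It stands upright in the dock, released, looking the same as at the start. I felt it touch down before letting go.
- **Everything else:** The rings and ring holder look unmoved in the final top view, and the ring box shows faintly through the glass in its place. The loupe is too faint through the doors to confirm, but the arm never went into that half of the cabinet.

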